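# Store the calibration standards in purged flip-cap tubes

## Robot

A 6-joint arm with a two-finger parallel gripper is mounted at the origin on the work surface. World frame = base frame: x ahead of the robot, y to its left, z up, the work surface at z = 0. Lengths are in m, angles in rad, forces in N, time in s.
With the tool pointing down it reaches from about 0.35 to 0.85 m from the base axis. Payload 8.1 kg.
Tool frame: the origin (TCP) lies between the finger pads; the fingertips stand 8 mm ahead of it and the grasp point (between the pads) lies 11 mm behind it (robot.tip_reach is the y of the fingertips in the tool frame, in m); y points along the fingers, z is the direction in which the jaws open and shut, and the axes are right-handed (so a half turn about y gives the same grasp; the last joint's range is limited). The gripper opens to 93 mm and grips with 3 to 60 N. Pads are 15 mm wide; open, the fingers measure 128 mm over their backs; the gripper's body (75 mm by 188 mm) begins 65 mm behind the grasp point.
Start: joints at [1.083, 0.13, 1.488, -0, 1.523, -0.085], TCP at [0.235, 0.552, 0.227] pointing down, gripper open.
Joint ranges: [-2.96, 2.96], [-0.89, 2.26], [0.02, 2.5], [-1.34, 4.48], [0, 2.73], [-2.66, 2.66]. Speed limits (rad/s): [2.39, 2.39, 2.79, 3.14, 3.14, 3.14].

## Interface

Orientations are given as a rotation vector (axis times angle).
In Python, from plant import robot gives the robot as it stands.
- The arm moves only by the tool carry_out, never from a script. Its argument "increments" is a list of rows, each an object with "linear": the shift along the tool's x, y, z in m, a list of three; "yaw": the turn about the tool's y in rad. A call has 1 to 5 rows; each row is the pose to reach, as a shift and turn from the pose measured when the call began, along the tool's axes at that moment; what a row does not reach only later rows make up. A row lasts 1/8 s, in which the tool goes at most 62.5 mm and 10.7 degrees, less where a joint would pass 70% of its speed; a pose out of reach is approached as far as the arm can. A call with a gripper value outside its range is refused whole. "gripper" is the opening, from 0 (shut) to 1 (fully open), set as the call begins (left out, the last holds). The fingers move at their own pace and stop on an object; "newtons" is the grip in N (left out, the last holds). Time passes only in rows, so rows that repeat a pose let the fingers close. It gives the time, the measured TCP pose, the force and the opening at its end, in the units of the state.
- robot.read_state(): the state, without advancing time (a new reading comes with each control period).
- robot.read_camera(name): name is "scene" or "side" or "wrist"; returns the picture (384x512x3 uint8, blue, green, red); there is no depth.
- robot.camera_params(name): a dict with "fov_y" (degrees; the focal length in pixels is half the picture's height over the tangent of half this angle, whatever the lens; pixels are square), "cx", "cy" (the principal point, pixels), "k1" (the pictures are not rectified: a ray, as slopes to the right and down, at radius r is drawn at 1 + k1 r^2 times it, then the intrinsics apply), "R" (3x3) and "t" (3): a world point X has camera coordinates R X + t. Camera axes: x right, y down, z forward; pixel columns grow to the right and rows downward; lengths in m; the calibration is good to about 2 mm. A picture is of the moment at which its call begins: read the wrist's pose just before it. camera_params takes no time and is no camera call; for the wrist camera it gives the pose at the moment of the call.
- robot.close_job(): hands the job in, once; it reports no verdict.
The state is a dict: "t": time; "q": joint angles; "dq": joint speeds; "joint_torque": joint torques, N m; "tool_pos": TCP position; "orientation": TCP orientation; "force": force on the tool from outside, world axes, zero at the start; "wrist_torque": the same for the moment, N m; "opening": finger opening in m.
Only numpy, scipy, OpenCV 4.12 (cv2) and the standard library are available. Lean on these libraries where they do the work, as an engineer would, in place of code of your own. Each camera call takes 0.05 s, during which the arm holds its last target.

## Task

Put away the calibration standards standing on the bench for dry storage: flick open a tube's cap for each one and stand it in, one to a tube, foot down. With those caps still wide open, press the blue key and then the yellow key on the purge controller, then press all three caps of the rack fully shut, and last press the green key. Press the keys one at a time and fully down, never press the red stop key, and leave everything else on the bench where it is.

Things in the scene. Friction and masses are not known exactly. Their poses are not given: they have to be found in the camera images.
- mouth_a (a point): centre of the mouth (rim, 110 mm above the bench) of the left (+y of the rack) tube of the blue fixed rack, tubes 90 mm apart along y; the tube is clear, 52 mm inside, 60 mm outside, 74 mm deep inside. Axes are the rack's: x away from the robot side, z up. The cap's hinge line is parallel to y, at x = +34 mm, z = +5 mm from this point
- cap_a (a joint): angle of that tube's cap, rad: 0 fully shut, grows as its front swings up and back over the hinge, 2.2 at most; stays where left. White disc 62 mm across, top 9 mm above the rim when shut; an orange thumb lip juts from its front (-x) edge: 24 mm long, 16 mm wide (along y), 10 mm thick, its middle 76 mm from the hinge line, level with it when shut; can be pinched across its width from above
- mouth_b (a point): centre of the mouth (rim, 110 mm above the bench) of the middle tube of the blue fixed rack, tubes 90 mm apart along y; the tube is clear, 52 mm inside, 60 mm outside, 74 mm deep inside. Axes are the rack's: x away from the robot side, z up. The cap's hinge line is parallel to y, at x = +34 mm, z = +5 mm from this point
- cap_b (a joint): angle of that tube's cap, rad: 0 fully shut, grows as its front swings up and back over the hinge, 2.2 at most; stays where left. White disc 62 mm across, top 9 mm above the rim when shut; an orange thumb lip juts from its front (-x) edge: 24 mm long, 16 mm wide (along y), 10 mm thick, its middle 76 mm from the hinge line, level with it when shut; can be pinched across its width from above
- mouth_c (a point): centre of the mouth (rim, 110 mm above the bench) of the right (-y of the rack) tube of the blue fixed rack, tubes 90 mm apart along y; the tube is clear, 52 mm inside, 60 mm outside, 74 mm deep inside. Axes are the rack's: x away from the robot side, z up. The cap's hinge line is parallel to y, at x = +34 mm, z = +5 mm from this point
- cap_c (a joint): angle of that tube's cap, rad: 0 fully shut, grows as its front swings up and back over the hinge, 2.2 at most; stays where left. White disc 62 mm across, top 9 mm above the rim when shut; an orange thumb lip juts from its front (-x) edge: 24 mm long, 16 mm wide (along y), 10 mm thick, its middle 76 mm from the hinge line, level with it when shut; can be pinched across its width from above
- std_red: calibration standard with a red band, standing loose on the bench, 72 mm tall: brass foot 40 mm across and 16 mm high, steel barrel 26 mm across above; origin at the centre of its underside, z up its axis; may be absent
- std_violet: calibration standard with a violet band, standing loose on the bench, 72 mm tall: brass foot 40 mm across and 16 mm high, steel barrel 26 mm across above; origin at the centre of its underside, z up its axis; may be absent
- std_black: calibration standard with a black band, standing loose on the bench, 72 mm tall: brass foot 40 mm across and 16 mm high, steel barrel 26 mm across above; origin at the centre of its underside, z up its axis; may be absent
- key_blue_top (a point): centre of the top of the blue key (round, 30 mm across, about 63 mm above the bench, pressed straight down), one of a row of four keys 60 mm apart, in varying order, on the grey purge controller (fixed box 100 x 270 mm, 45 mm high)
- key_blue (a joint): travel of the blue key in m: 0 up, 0.006 fully down, springs back; about 4 N to bring it down; counts as pressed from 0.0045
- key_yellow_top (a point): centre of the top of the yellow key (round, 30 mm across, about 63 mm above the bench, pressed straight down), one of a row of four keys 60 mm apart, in varying order, on the grey purge controller (fixed box 100 x 270 mm, 45 mm high)
- key_yellow (a joint): travel of the yellow key in m: 0 up, 0.006 fully down, springs back; about 4 N to bring it down; counts as pressed from 0.0045
- key_green_top (a point): centre of the top of the green key (round, 30 mm across, about 63 mm above the bench, pressed straight down), one of a row of four keys 60 mm apart, in varying order, on the grey purge controller (fixed box 100 x 270 mm, 45 mm high)
- key_green (a joint): travel of the green key in m: 0 up, 0.006 fully down, springs back; about 4 N to bring it down; counts as pressed from 0.0045
- key_red_top (a point): centre of the top of the red key (round, 30 mm across, about 63 mm above the bench, pressed straight down), one of a row of four keys 60 mm apart, in varying order, on the grey purge controller (fixed box 100 x 270 mm, 45 mm high)
- key_red (a joint): travel of the red key in m: 0 up, 0.006 fully down, springs back; about 4 N to bring it down; counts as pressed from 0.0045
- torque_wrench: torque wrench, 160 mm long, lying; bystander, leave where it is; origin at its underside's centre
- marker: blue marker pen, 120 mm long, lying; bystander, leave where it is; origin at its underside's centre
- solvent: amber solvent bottle, 60 mm across, 130 mm tall; bystander, leave where it is; origin at its underside's centre
- swabs: white jar of swabs, 60 mm across, 80 mm tall; bystander, leave where it is; origin at its underside's centre
- cal_case: black hard case, 130 x 170 x 50 mm; bystander, leave where it is; origin at its underside's centre
- fixture: black test fixture with brass connectors, 90 x 100 x 34 mm; bystander, leave where it is; origin at its underside's centre
- parts_tray: shallow grey tray, 100 x 100 x 30 mm; bystander, leave where it is; origin at its underside's centre
Not all that is in view belongs to the job. Leave any orange look-alike of the std_black alone.

How it is judged:
On the way, in this order (a step that is already met when the one before it is completed fails the run):
1. every standard stands foot down in a tube of its own whose cap is wide open (over 1.4 rad) (((horizontal distance between std_red and mouth_a below 0.018 m and z of std_red in the frame of mouth_a below -0.066 m and angle between std_red's own z axis and vertical below 0.3 rad and value of joint cap_a above 1.4 rad) or (horizontal distance between std_red and mouth_b below 0.018 m and z of std_red in the frame of mouth_b below -0.066 m and angle between std_red's own z axis and vertical below 0.3 rad and value of joint cap_b above 1.4 rad) or (horizontal distance between std_red and mouth_c below 0.018 m and z of std_red in the frame of mouth_c below -0.066 m and angle between std_red's own z axis and vertical below 0.3 rad and value of joint cap_c above 1.4 rad)) and ((horizontal distance between std_violet and mouth_a below 0.018 m and z of std_violet in the frame of mouth_a below -0.066 m and angle between std_violet's own z axis and vertical below 0.3 rad and value of joint cap_a above 1.4 rad) or (horizontal distance between std_violet and mouth_b below 0.018 m and z of std_violet in the frame of mouth_b below -0.066 m and angle between std_violet's own z axis and vertical below 0.3 rad and value of joint cap_b above 1.4 rad) or (horizontal distance between std_violet and mouth_c below 0.018 m and z of std_violet in the frame of mouth_c below -0.066 m and angle between std_violet's own z axis and vertical below 0.3 rad and value of joint cap_c above 1.4 rad)) and ((horizontal distance between std_black and mouth_a below 0.018 m and z of std_black in the frame of mouth_a below -0.066 m and angle between std_black's own z axis and vertical below 0.3 rad and value of joint cap_a above 1.4 rad) or (horizontal distance between std_black and mouth_b below 0.018 m and z of std_black in the frame of mouth_b below -0.066 m and angle between std_black's own z axis and vertical below 0.3 rad and value of joint cap_b above 1.4 rad) or (horizontal distance between std_black and mouth_c below 0.018 m and z of std_black in the frame of mouth_c below -0.066 m and angle between std_black's own z axis and vertical below 0.3 rad and value of joint cap_c above 1.4 rad))), for 0.2 s.
2. the blue key alone is pressed while the filled tubes are open (all of step 1 and value of joint key_blue above 0.0045 m and value of joint each of key_yellow, key_green, key_red below 0.002 m), for 0.02 s.
3. then the yellow key alone is pressed while the filled tubes are open (all of step 1 and value of joint each of key_blue, key_green, key_red below 0.002 m and value of joint key_yellow above 0.0045 m), for 0.02 s.
4. then all three caps are fully shut over the stored standards (((horizontal distance between std_red and mouth_a below 0.018 m and z of std_red in the frame of mouth_a below -0.066 m and angle between std_red's own z axis and vertical below 0.3 rad) or (horizontal distance between std_red and mouth_b below 0.018 m and z of std_red in the frame of mouth_b below -0.066 m and angle between std_red's own z axis and vertical below 0.3 rad) or (horizontal distance between std_red and mouth_c below 0.018 m and z of std_red in the frame of mouth_c below -0.066 m and angle between std_red's own z axis and vertical below 0.3 rad)) and ((horizontal distance between std_violet and mouth_a below 0.018 m and z of std_violet in the frame of mouth_a below -0.066 m and angle between std_violet's own z axis and vertical below 0.3 rad) or (horizontal distance between std_violet and mouth_b below 0.018 m and z of std_violet in the frame of mouth_b below -0.066 m and angle between std_violet's own z axis and vertical below 0.3 rad) or (horizontal distance between std_violet and mouth_c below 0.018 m and z of std_violet in the frame of mouth_c below -0.066 m and angle between std_violet's own z axis and vertical below 0.3 rad)) and ((horizontal distance between std_black and mouth_a below 0.018 m and z of std_black in the frame of mouth_a below -0.066 m and angle between std_black's own z axis and vertical below 0.3 rad) or (horizontal distance between std_black and mouth_b below 0.018 m and z of std_black in the frame of mouth_b below -0.066 m and angle between std_black's own z axis and vertical below 0.3 rad) or (horizontal distance between std_black and mouth_c below 0.018 m and z of std_black in the frame of mouth_c below -0.066 m and angle between std_black's own z axis and vertical below 0.3 rad)) and value of joint each of cap_a, cap_b, cap_c below 0.05 rad), for 0.2 s.
5. then the green key alone is pressed with all caps shut (all of step 4 and value of joint each of key_blue, key_yellow, key_red below 0.002 m and value of joint key_green above 0.0045 m), for 0.02 s.
At the end, for the whole second after the job is handed in: every standard stands at rest on the floor of a tube, upright within 0.3 rad and within 18 mm of the tube's axis; all three caps are shut (under 0.05 rad); all keys are up (all of step 4 and value of joint each of key_blue, key_yellow, key_green, key_red below 0.002 m and linear speed of each of std_red, std_violet, std_black below 0.02 m/s); the robot touches nothing.
It fails at once if the red stop key is pressed (value of joint key_red above 0.002 m).
It fails at once if a bystander is moved more than 40 mm (distance of any of torque_wrench, marker, solvent, swabs, cal_case, fixture, parts_tray from where it was at the start of the episode above 0.04 m).
Of std_red, std_violet, std_black only 2 to 3 are there at a start; the rules pass over those that are not, and their reading is None.
At some moment in a run one of std_red, std_violet, std_black may be knocked a few centimetres aside while the robot is not near it.
It also fails if it takes over 210 s, if anything falls off the work surface, if the arm or the gripper's body presses on something with over 40 N, if the wrist force passes 120 N, or if a joint passes its speed limit or range.

## Working session

There is one attempt and no reset: what is moved stays moved. The work goes in short steps, Python scripts to look and compute and a tool call to move; the robot and the scene stay as the last step left them, time stands still between calls to the robot, and variables do not carry over. Pictures are saved under pics/ and viewed, and the job is handed in when it is done.

Besides the shell and the picture viewer there is one more tool, called after ">>>" in YAML: its name, and indented under it one key for each argument. carry_out: Moves the arm, as the interface text tells. Its arguments: {"type":"object","properties":{"increments":{"type":"array","items":{"type":"object","properties":{"linear":{"type":"array","items":{"type":"number"}},"yaw":{"type":"number"}}}},"gripper":{"type":"number"},"newtons":{"type":"number"}},"required":["increments"]}

```bash
ls -la; mkdir -p pics; python3 - <<'E'
from plant import robot
import cv2
s=robot.read_state()
for k,v in s.items(): print(k,v)
for n in ("scene","side","wrist"):
    p=robot.camera_params(n); print(n,p)
    cv2.imwrite(f"pics/{n}0.png",robot.read_camera(n))
print(robot.tip_reach)
E
```

```text
total 12
drwxr-xr-x  3 agent agent 4096 Dec  7 07:14 .
drwxr-xr-x 23 root  root  4096 Dec  7 07:14 ..
drwxr-xr-x  2 agent agent 4096 Dec  7 07:14 pics
t 0.0
q [ 1.08258174e+00  1.31150827e-01  1.48924443e+00  8.39960323e-06
  1.52301269e+00 -8.53953691e-02]
dq [ 6.80602500e-04 -2.88342115e-04  2.61701977e-03 -8.88262569e-04
 -7.16250352e-04  7.50675202e-05]
joint_torque [ 1.55712689e-03 -5.59861887e+01 -4.91751981e+01  7.69927120e-02
  3.57653957e-02 -1.06527025e-04]
tool_pos [0.23492537 0.55150334 0.22561275]
orientation [-1.54934506  0.31647406 -0.31565002]
force [-0.65241087  0.31377129 -0.79300935]
wrist_torque [0.05924456 0.01259647 0.00462063]
opening 0.09307052145378755
scene {'fov_y': 55.00313006042492, 'cx': 251.0026653024857, 'cy': 188.69609381378962, 'k1': -0.028395779806933114, 'R': array([[ 0.68866688,  0.72504026,  0.00738571],
       [ 0.54707104, -0.51288686, -0.66155903],
       [-0.4758689 ,  0.45963431, -0.74985672]]), 't': array([-0.37412839, -0.21378388,  1.38834176])}
side {'fov_y': 56.614617921686026, 'cx': 261.1983797193072, 'cy': 197.3234676262992, 'k1': -0.04327754223075525, 'R': array([[ 0.94447623, -0.32853534, -0.00540197],
       [-0.20886563, -0.58759499, -0.78173351],
       [ 0.25365291,  0.739457  , -0.62358924]]), 't': array([-0.49848342,  0.17226844,  1.13155706])}
wrist {'fov_y': 65.82654571532804, 'cx': 255.53521817347035, 'cy': 195.10546798030703, 'k1': 0.014929495134442824, 'R': array([[ 0.39192451,  0.91999679, -0.00103975],
       [ 0.8853255 , -0.37684649,  0.2723701 ],
       [ 0.2501878 , -0.10766903, -0.962192  ]]), 't': array([-0.59872766, -0.03157745,  0.39094438])}
0.008
```

View pics/scene0.png

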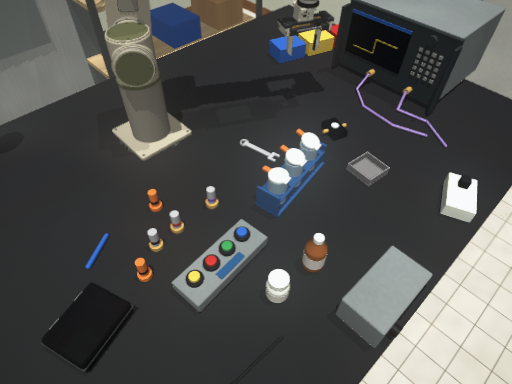

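View pics/side0.png

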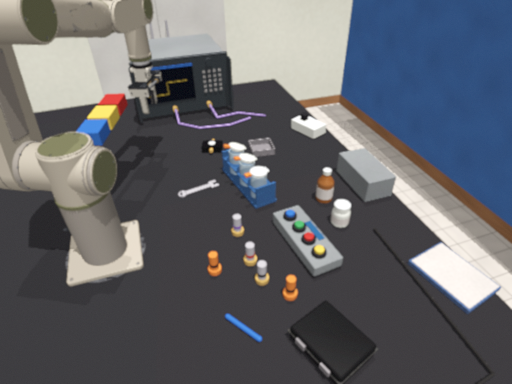

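View pics/wrist0.png

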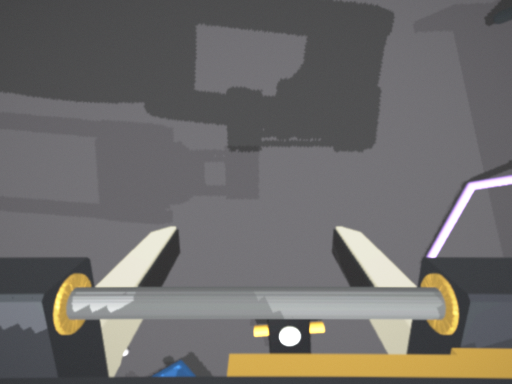

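```bash
cat > h.py <<'E'
import numpy as np, cv2
from scipy.spatial.transform import Rotation as Rot
def intr(p,H=384):
    f=H/2/np.tan(np.radians(p['fov_y'])/2); return f
def proj(p,X):
    X=np.atleast_2d(X); c=X@np.array(p['R']).T+p['t']; s=c[:,:2]/c[:,2:]
    r2=(s**2).sum(1,keepdims=True); s=s*(1+p['k1']*r2)
    return s*intr(p)+[p['cx'],p['cy']]
def ray(p,uv):
    d=(np.array(uv,float)-[p['cx'],p['cy']])/intr(p); s=d.copy()
    for _ in range(20): s=d/(1+p['k1']*(s@s))
    R=np.array(p['R']); v=R.T@np.append(s,1); o=-R.T@np.array(p['t']); return o,v
def back(p,uv,z):
    o,v=ray(p,uv); return o+v*(z-o[2])/v[2]
def tri(ps,uvs):
    A=np.zeros((3,3));b=np.zeros(3)
    for p,uv in zip(ps,uvs):
        o,v=ray(p,uv); v/=np.linalg.norm(v); M=np.eye(3)-np.outer(v,v); A+=M;b+=M@o
    return np.linalg.solve(A,b)
def toolinc(s,target,dyaw=None):
    """tool-axis shift from state to world target"""
    R=Rot.from_rotvec(s['orientation']).as_matrix()
    return R.T@(np.array(target)-s['tool_pos'])
def crop(img,x0,y0,x1,y1,k): return cv2.resize(img[y0:y1,x0:x1],None,fx=k,fy=k,interpolation=cv2.INTER_CUBIC)
E
python3 - <<'E'
import cv2
from h import *
a=cv2.imread('pics/scene0.png'); b=cv2.imread('pics/side0.png')
cv2.imwrite('pics/sc1.png',crop(a,130,170,290,310,5)[:600,:800])
cv2.imwrite('pics/sc2.png',crop(a,235,110,365,220,5))
cv2.imwrite('pics/sd1.png',crop(b,195,195,355,315,5))
cv2.imwrite('pics/sd2.png',crop(b,170,125,300,215,6))
E
```

```text
(no output)
```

View pics/sc1.png

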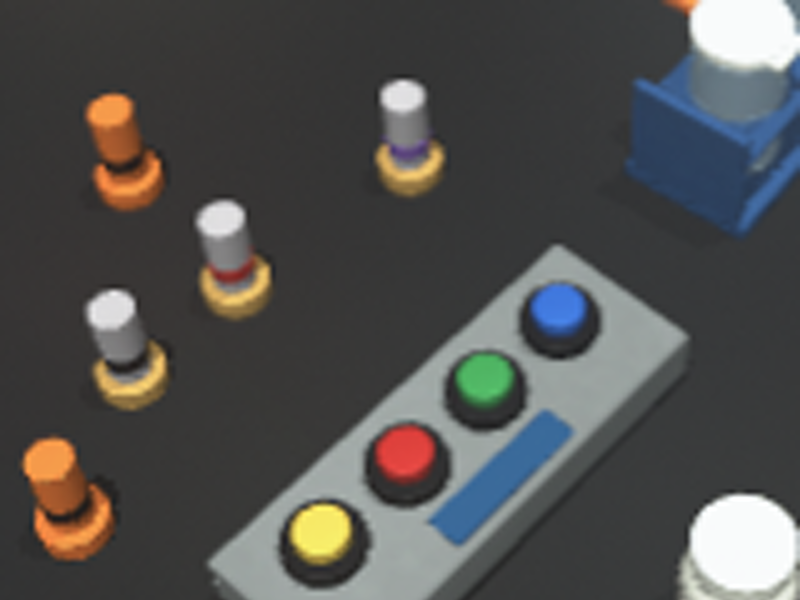

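View pics/sc2.png

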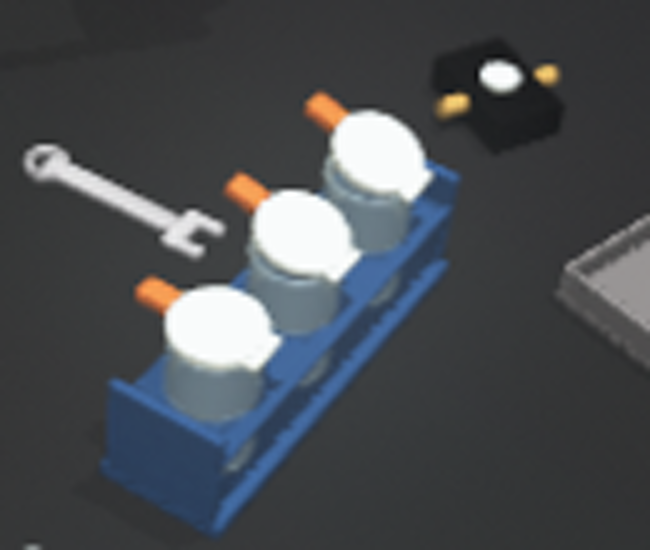

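View pics/sd1.png

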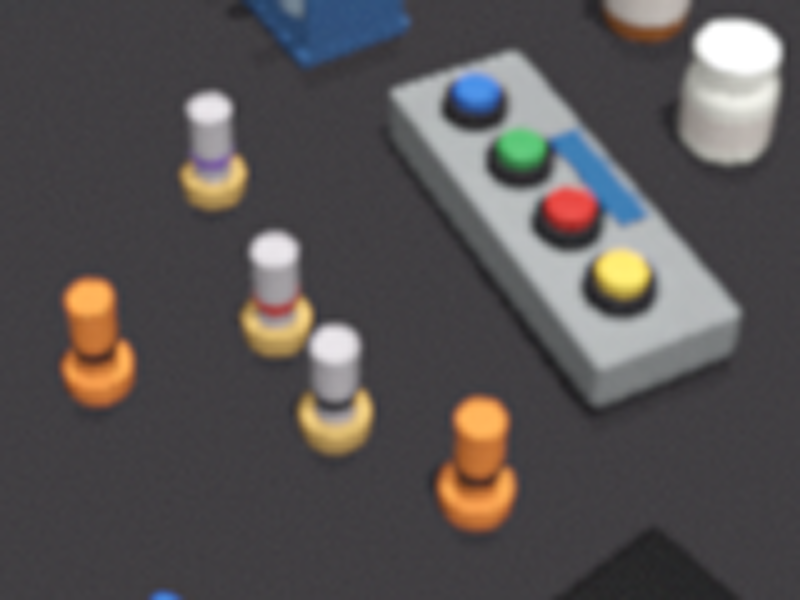

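View pics/sd2.png

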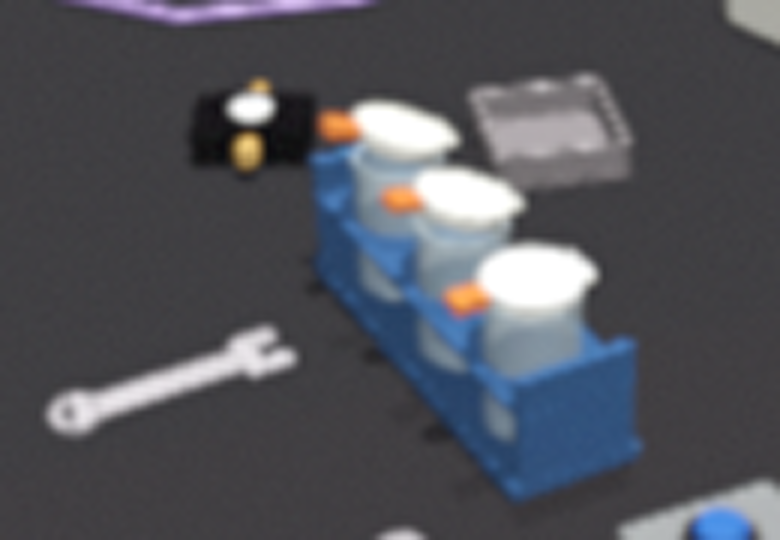

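```bash
python3 - <<'E'
from plant import robot
from h import *
np.set_printoptions(precision=4,suppress=True)
P=[robot.camera_params(n) for n in("scene","side")]
D={'blue':((558,308),(476,93)),'green':((485,377),(521,149)),'red':((405,452),(569,208)),'yellow':((321,530),(622,272)),
'Sv':((403,94),(210,106)),'Sr':((221,216),(275,250)),'Sb':((111,308),(335,343)),'O1':((110,110),(90,297)),'O2':((50,460),(481,417))}
for k,(a,b) in D.items():
    a=np.array(a)/5+[130,170]; b=np.array(b)/5+[195,195]
    z=.063 if k[0]in'bgry' else .072
    print(k,tri(P,[a,b]),back(P[0],a,z)[:2],back(P[1],b,z)[:2])
D={'capc':((218,325),(533,272)),'capb':((303,229),(468,195)),'capa':((378,150),(403,128)),'lipc':((157,294),(467,298)),'lipb':((246,190),(402,199)),'lipa':((325,113),(340,126))}
for k,(a,b) in D.items():
    a=np.array(a)/5+[235,110]; b=np.array(b)/6+[170,125]
    print(k,tri(P,[a,b]),back(P[0],a,.119)[:2],back(P[1],b,.119)[:2])
s=robot.read_state(); print(Rot.from_rotvec(s['orientation']).as_matrix(),s['t'])
E
```

```text
blue [ 0.5981 -0.0889  0.0596] [ 0.5991 -0.0894] [ 0.5966 -0.094 ]
green [ 0.6043 -0.1479  0.0591] [ 0.6053 -0.148 ] [ 0.6026 -0.1534]
red [ 0.6103 -0.208   0.0598] [ 0.6114 -0.2083] [ 0.6088 -0.2117]
yellow [ 0.6165 -0.2678  0.0608] [ 0.6171 -0.2676] [ 0.6156 -0.2706]
Sv [ 0.4255 -0.0562  0.0712] [ 0.4257 -0.0562] [ 0.4253 -0.0576]
Sr [ 0.4261 -0.1905  0.0701] [ 0.4266 -0.1901] [ 0.4259 -0.1935]
Sb [ 0.4361 -0.2709  0.07  ] [ 0.4372 -0.2711] [ 0.4356 -0.2729]
O1 [ 0.3143 -0.191   0.0695] [ 0.3162 -0.1916] [ 0.3141 -0.1936]
O2 [ 0.4935 -0.3461  0.0692] [ 0.4954 -0.3466] [ 0.4924 -0.348 ]
capc [0.5546 0.0997 0.1197] [0.5546 0.0996] [0.5549 0.1017]
capb [0.5407 0.188  0.1267] [0.5341 0.197 ] [0.5442 0.1965]
capa [0.5248 0.2769 0.128 ] [0.5178 0.2874] [0.5287 0.2894]
lipc [0.5107 0.093  0.1165] [0.5122 0.0915] [0.5098 0.0892]
lipb [0.4976 0.1827 0.1349] [0.4858 0.1973] [0.5039 0.2059]
lipa [0.4832 0.2724 0.1381] [0.4701 0.29  ] [0.4903 0.306 ]
[[ 0.92   -0.0007  0.392 ]
 [-0.392  -0.0013  0.92  ]
 [-0.0001 -1.     -0.0014]] 0.15
```

```bash
cat > go.py <<'E'
import sys
from plant import robot
from h import *
np.set_printoptions(precision=4,suppress=True)
TH=0.1515
RX=np.array([np.cos(TH),np.sin(TH),0]);RY=np.array([-np.sin(TH),np.cos(TH),0])
MC=np.array([.5534,.0995,.110])
def inc(*targets,phi=None):
    s=robot.read_state()
    R=Rot.from_rotvec(s['orientation']).as_matrix()
    cur=np.arctan2(R[1,2],R[0,2])
    print('t',round(s['t'],2),'tcp',s['tool_pos'],'phi',round(cur,3),'tilt',R[2,1],'open',round(s['opening'],4),'F',s['force'],'q6',round(s['q'][5],2))
    for t in targets: print('  ->',np.array(t),'inc',R.T@(np.array(t)-s['tool_pos']))
    if phi is not None: print('  yaw',round(cur-phi,4))
def snap(n,f):
    p=robot.camera_params(n); im=robot.read_camera(n); cv2.imwrite('pics/'+f,im); np.save('pics/'+f+'.npy',p,allow_pickle=True); return p,im
def ld(f): return np.load('pics/'+f+'.npy',allow_pickle=True).item(), cv2.imread('pics/'+f)
E
python3 - <<'E'
from go import *
inc([.40,.19,.32],phi=np.pi/2+TH)
p=robot.camera_params('wrist');print(-p['R'].T@p['t'])
E
```

```text
t 0.15 tcp [0.235  0.5516 0.2258] phi 1.168 tilt -0.9999989608091832 open 0.0931 F [0.3387 0.9418 0.055 ] q6 -0.09
  -> [0.4  0.19 0.32] inc [ 0.2935 -0.0938 -0.2681]
  yaw -0.5543
[0.1648 0.5811 0.3843]
```

>>> carry_out:
  increments:
    - {"linear": [0.03,-0.05,-0.03],"yaw": -0.11}
    - {"linear": [0.075,-0.08,-0.07],"yaw": -0.24}
    - {"linear": [0.12,-0.094,-0.11],"yaw": -0.37}
    - {"linear": [0.165,-0.094,-0.15],"yaw": -0.48}
    - {"linear": [0.21,-0.094,-0.19],"yaw": -0.554}
  gripper: 0.43
  newtons: 25

```text
t: 0.78
tool_pos: [0.3536, 0.2943, 0.3203]
orientation: [-1.568, -0.122, 0.121]
force: [1.4, 0.5, -0.1]
opening: 0.0474
```

```bash
python3 - <<'E'
from go import *
inc([.40,.19,.32],phi=np.pi/2+TH)
E
```

```text
t 0.78 tcp [0.3536 0.2943 0.3203] phi 1.726 tilt -0.999999612971483 open 0.0474 F [ 1.4142  0.5008 -0.085 ] q6 -1.14
  -> [0.4  0.19 0.32] inc [ 0.0298  0.0004 -0.1102]
  yaw 0.0032
```

>>> carry_out:
  increments:
    - {"linear": [0.015,0,-0.055]}
    - {"linear": [0.03,0,-0.11]}
    - {"linear": [0.03,0,-0.11]}

```text
$.increments[0]: bad value
```

```bash
python3 - <<'E'
from go import *
snap('wrist','w1.png'); inc()
E
```

```text
t 0.82 tcp [0.3567 0.2884 0.3203] phi 1.726 tilt -0.9999866021201934 open 0.0437 F [ 4.9879 -1.469   0.6554] q6 -1.15
```

View pics/w1.png

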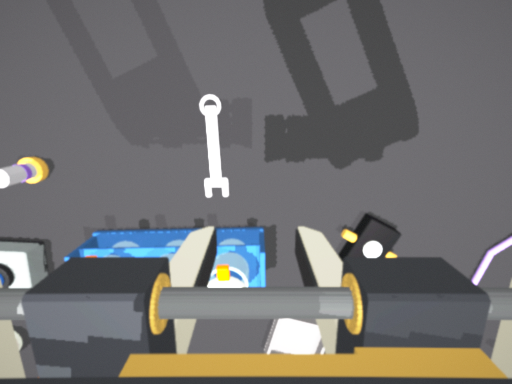

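```bash
python3 - <<'E'
from go import *
inc([.50,.19,.32],phi=np.pi/2+TH)
E
```

```text
t 0.82 tcp [0.3567 0.2884 0.3203] phi 1.726 tilt -0.9999866021201934 open 0.0437 F [ 4.9879 -1.469   0.6554] q6 -1.15
  -> [0.5  0.19 0.32] inc [ 0.1264  0.001  -0.1193]
  yaw 0.0033
```

>>> carry_out:
  increments:
    - {"linear": [0.04,0,-0.04],"yaw": 0.0}
    - {"linear": [0.08,0,-0.08],"yaw": 0.0}
    - {"linear": [0.126,0,-0.119],"yaw": 0.003}
    - {"linear": [0.126,0,-0.119],"yaw": 0.003}

```text
t: 1.32
tool_pos: [0.5016, 0.1875, 0.3193]
orientation: [-1.574, -0.115, 0.116]
force: [-0.8, -0.1, -0.1]
opening: 0.0401
```

```bash
python3 - <<'E'
from go import *
snap('wrist','w2.png'); inc()
E
```

```text
t 1.38 tcp [0.5002 0.1889 0.3198] phi 1.719 tilt -0.9999848458303139 open 0.0401 F [-0.7875  0.7566  0.1308] q6 -1.45
```

View pics/w2.png

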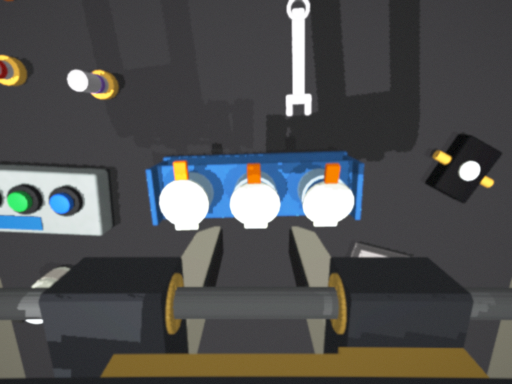

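```bash
python3 - <<'E'
from go import *
p,im=ld('w2.png')
cv2.imwrite('pics/w2z.png',crop(im,140,145,375,235,3.4))
E
```

```text
(no output)
```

View pics/w2z.png

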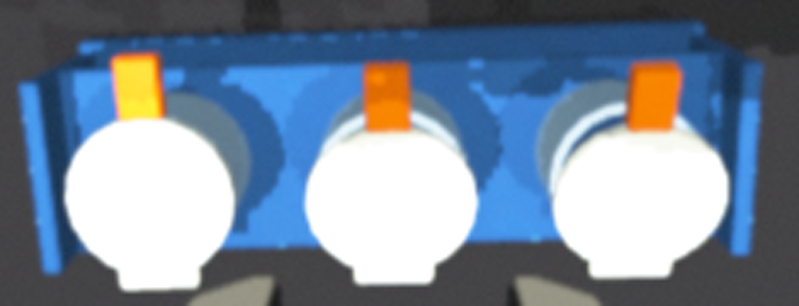

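```bash
python3 - <<'E'
from go import *
from scipy.optimize import least_squares
p,_=ld('w2.png')
P=[p]+[robot.camera_params(n) for n in("scene","side")]
w={'lipc':(138,86),'lipb':(387,97),'lipa':(655,96),'capc':(150,195),'capb':(391,200),'capa':(640,188)}
D={'capc':((218,325),(533,272)),'capb':((303,229),(468,195)),'capa':((378,150),(403,128)),'lipc':((157,294),(467,298)),'lipb':((246,190),(402,199)),'lipa':((325,113),(340,126))}
obs=[]
for k in w:
    obs+= [(0,k,np.array(w[k])/3.4+[140,145]),(1,k,np.array(D[k][0])/5+[235,110]),(2,k,np.array(D[k][1])/6+[170,125])]
def pt(x,k):
    X=np.array([np.cos(x[2]),np.sin(x[2]),0]);Y=np.array([-X[1],X[0],0])
    i='cba'.index(k[3]); th=x[3+i]
    r,h=(76e-3,5e-3) if k[:3]=='lip' else (34e-3,4e-3)
    return np.array([x[0],x[1],.110])+Y*.09*i+X*(.034-r*np.cos(th)+h*np.sin(th))+np.array([0,0,.005+r*np.sin(th)+h*np.cos(th)])
def f(x,wt=1): return np.concatenate([(proj(P[c],pt(x,k))[0]-uv) for c,k,uv in obs])
for fix in (0,1):
    g=(lambda x:f(x)) if not fix else (lambda x:np.concatenate([f(np.r_[x[:3],0,x[4:]])]))
    r=least_squares(g,[.553,.0995,.15,0.05,.25,.25],loss='soft_l1')
    print(r.x,r.cost); 
x=r.x
for (c,k,uv),e in zip(obs,f(np.r_[x[:3],0,x[4:]]).reshape(-1,2)): print(c,k,e)
print('blue w', back(p,(63,200),.063))
E
```

```text
[ 0.5512  0.1018  0.1773 -0.0547  0.1916  0.2529] 6.778535848018588
[ 0.5506  0.1018  0.1727 -0.5789  0.1943  0.2473] 8.011849097670776
0 lipc [0.1355 0.4685]
1 lipc [ 0.0168 -1.2658]
2 lipc [-0.6197 -1.023 ]
0 lipb [ 0.2269 -0.2011]
1 lipb [-0.2165 -0.0641]
2 lipb [-0.5599 -0.1411]
0 lipa [-1.1579 -0.1518]
1 lipa [-0.2548 -0.5642]
2 lipa [-0.2539  0.1718]
0 capc [-0.0749  0.8824]
1 capc [-0.491  -1.1033]
2 capc [-1.1549  0.2267]
0 capb [0.0143 0.3957]
1 capb [-0.5963 -0.177 ]
2 capb [-1.5567 -0.321 ]
0 capa [-0.3832  3.1622]
1 capa [-0.3738 -0.2488]
2 capa [-1.1332 -0.2789]
blue w [ 0.5911 -0.0844  0.063 ]
```

```bash
python3 - <<'E'
from go import *
p,im=snap('wrist','w3.png'); inc()
cv2.imwrite('pics/w3z.png',crop(im,140,145,375,235,3.4))
cv2.imwrite('pics/w3k.png',crop(im,0,40,140,240,3))
E
```

```text
t 1.43 tcp [0.4994 0.1899 0.3203] phi 1.721 tilt -0.9999875317405633 open 0.0395 F [-0.1427  0.083   0.6794] q6 -1.45
```

View pics/w3z.png

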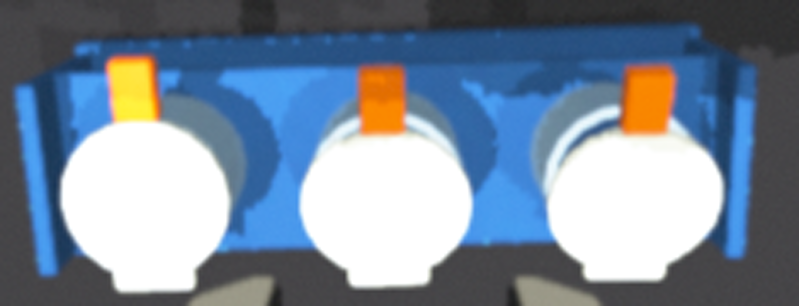

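View pics/w3k.png

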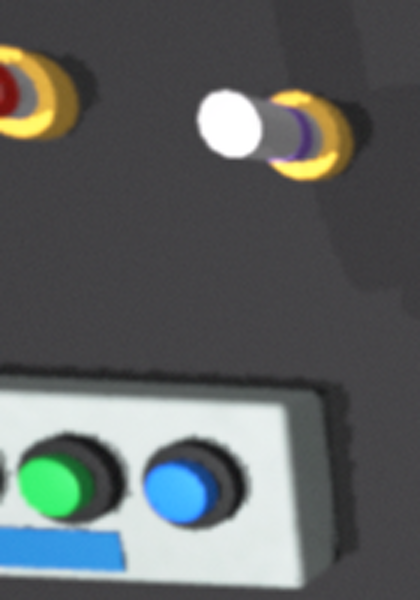

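```bash
python3 - <<'E'
from go import *
from scipy.optimize import least_squares
p,_=ld('w3.png')
for k,uv,z in (('blue',(59.7,204),.063),('green',(19,202),.063),('v',(76.7,81.3),.072)): print(k,back(p,uv,z))
P=[p]+[robot.camera_params(n) for n in("scene","side")]
w={'lipc':(135,89),'lipb':(382,99),'lipa':(649,99),'capc':(146,197),'capb':(386,202),'capa':(636,190)}
D={'capc':((218,325),(533,272)),'capb':((303,229),(468,195)),'capa':((378,150),(403,128)),'lipc':((157,294),(467,298)),'lipb':((246,190),(402,199)),'lipa':((325,113),(340,126))}
obs=[]
for k in w:
    obs+= [(0,k,np.array(w[k])/3.4+[140,145]),(1,k,np.array(D[k][0])/5+[235,110]),(2,k,np.array(D[k][1])/6+[170,125])]
def pt(x,k):
    X=np.array([np.cos(x[2]),np.sin(x[2]),0]);Y=np.array([-X[1],X[0],0])
    i='cba'.index(k[3]); th=x[3+i]
    r,h=(76e-3,5e-3) if k[:3]=='lip' else (34e-3,4e-3)
    return np.array([x[0],x[1],.110])+Y*.09*i+X*(.034-r*np.cos(th)+h*np.sin(th))+np.array([0,0,.005+r*np.sin(th)+h*np.cos(th)])
for cams in ((0,1,2),(1,2),(0,)):
    O=[o for o in obs if o[0] in cams]
    def f(x): return np.concatenate([(proj(P[c],pt(x,k))[0]-uv) for c,k,uv in O])
    r=least_squares(f,[.553,.0995,.15,0.0,.25,.25],loss='soft_l1',bounds=([0,0,-1,-.02,0,0],[1,1,1,.3,1,1]))
    print(cams,r.x,r.cost)
    if len(cams)==3:
        for (c,k,uv),e in zip(O,f(r.x).reshape(-1,2)): print(c,k,e)
E
```

```text
blue [ 0.5971 -0.0877  0.063 ]
green [ 0.6027 -0.1456  0.063 ]
v [ 0.423  -0.0554  0.072 ]
(0, 1, 2) [ 0.5508  0.102   0.1756 -0.02    0.1873  0.2492] 7.682485797402314
0 lipc [0.0733 0.2484]
1 lipc [ 0.0686 -0.8915]
2 lipc [-0.5645 -0.6954]
0 lipb [ 0.2618 -0.0957]
1 lipb [-0.2415  0.0312]
2 lipb [-0.5875 -0.0266]
0 lipa [-1.0102 -0.1803]
1 lipa [-0.2844 -0.6337]
2 lipa [-0.3083  0.1424]
0 capc [0.0544 0.9537]
1 capc [-0.4064 -0.9495]
2 capc [-1.1254  0.3405]
0 capb [0.1593 0.4759]
1 capb [-0.5794 -0.1646]
2 capb [-1.5886 -0.2918]
0 capa [-0.6978  3.2809]
1 capa [-0.3941 -0.3222]
2 capa [-1.2032 -0.3024]
(1, 2) [ 0.5534  0.1002  0.1766 -0.02    0.2097  0.2574] 1.2807794125826115
(0,) [ 0.55    0.1021  0.1994 -0.02    0.2748  0.3598] 1.3764461482995063
```

```bash
python3 - <<'E'
from go import *
p,_=ld('w3.png')
def b(u,z): return back(p,np.array(u)/3.4+[140,145],z)
for n,u,v,z in (('walls',(20,87),(752,64),.07),('wallback',(48,274),(735,257),.07),('basefront',(78,46),(698,27),.02),('lipledge',(95,72),(702,58),.06),('hinge',(155,290),(624,280),.118),('hinge bc',(155,290),(389,286),.118)):
    A,B=b(u,z),b(v,z); d=B-A; print(n,A,B,np.linalg.norm(d),'th',np.arctan2(-d[0],d[1]))
A=[back(p,(u/3,40+v/3),.063) for u,v in((57,486),(179,492))]; d=A[1]-A[0]; print('keys th',np.arctan2(-d[0],d[1]))
E
```

```text
walls [0.5267 0.0365 0.07  ] [0.4726 0.3312 0.07  ] 0.2995761307006338 th 0.18132977296660963
wallback [0.6074 0.0525 0.07  ] [0.5552 0.3444 0.07  ] 0.2964657700848439 th 0.17689925115347654
basefront [0.5161 0.0444 0.02  ] [0.4656 0.3217 0.02  ] 0.2819113007832878 th 0.18002481030289202
lipledge [0.518  0.0638 0.06  ] [0.4744 0.3138 0.06  ] 0.2538017483124681 th 0.1727287780789574
hinge [0.5864 0.1083 0.118 ] [0.5554 0.2853 0.118 ] 0.1797513283504233 th 0.1734731796437112
hinge bc [0.5864 0.1083 0.118 ] [0.5713 0.1969 0.118 ] 0.08990626197619979 th 0.16852413552223758
keys th 0.09696290101413362
```

```bash
sed -i 's/^TH=.*/TH=0.176/; s/^MC=.*/MC=np.array([.5525,.101,.110])/' go.py
cat >> go.py <<'E'
M={k:MC+RY*.09*i for i,k in enumerate('cba')}
def lip(k,th): return M[k]+RX*(.034-.076*np.cos(th))+np.array([0,0,.005+.076*np.sin(th)+.002])
E
python3 - <<'E'
from go import *
l=lip('b',.2)
inc(l+[0,0,.05],l,phi=np.pi/2+TH)
for t0 in(0,.2,.24):
  for t in np.arange(t0,2.01,.2): print(t0,round(t,2),1000*.076*(np.cos(t0)-np.cos(t)),-1000*.076*(np.sin(t)-np.sin(t0)))
E
```

```text
t 1.43 tcp [0.4994 0.1899 0.3203] phi 1.721 tilt -0.9999875317405633 open 0.0395 F [-0.1427  0.083   0.6794] q6 -1.45
  -> [0.4969 0.1825 0.1821] inc [-0.0035  0.1382 -0.0063]
  -> [0.4969 0.1825 0.1321] inc [-0.0035  0.1882 -0.006 ]
  yaw -0.0258
0 0.0 0.0 -0.0
0 0.2 1.5149400840656364 -15.098869140424652
0 0.4 5.999364455780732 -29.59579401545744
0 0.6 13.274493266864456 -42.9128279780227
0 0.8 23.05029008961543 -54.51906290836373
0 1.0 34.93702475402138 -63.95179484540014
0 1.2 48.46081065977282 -70.8349705335092
0 1.4 63.0824971395817 -74.89417947912298
0 1.6 78.21916369489796 -75.96759383115439
0 1.8 93.26735919667462 -74.01241994674282
0 2.0 107.62715957758282 -69.10660443875182
0.2 0.2 0.0 -0.0
0.2 0.4 4.484424371715096 -14.496924875032787
0.2 0.6 11.759553182798818 -27.813958837598044
0.2 0.8 21.535350005549795 -39.42019376793908
0.2 1.0 33.422084669955744 -48.85292570497548
0.2 1.2 46.94587057570717 -55.736101393084546
0.2 1.4 61.56755705551606 -59.79531033869833
0.2 1.6 76.70422361083232 -60.868724690729735
0.2 1.8 91.75241911260898 -58.91355080631818
0.2 2.0 106.11221949351719 -54.007735298327155
0.24 0.24 0.0 -0.0
0.24 0.44 5.060559684037038 -14.305999736553742
0.24 0.64 12.862408489548013 -27.32145393507957
0.24 0.84 23.094511324814846 -38.527477509323084
0.24 1.04 35.34894653906309 -47.47732166203149
0.24 1.24 49.137168471407264 -53.814184349702735
0.24 1.44 63.90948422465521 -57.285434854105944
0.24 1.64 79.07696818646298 -57.75268537179497
0.24 1.84 94.03494063503676 -55.19730809912383
```

>>> carry_out:
  increments:
    - {"linear": [-0.002,0.05,-0.003],"yaw": -0.026}
    - {"linear": [-0.0035,0.1,-0.0063],"yaw": -0.026}
    - {"linear": [-0.0035,0.138,-0.0063],"yaw": -0.026}
    - {"linear": [-0.0035,0.138,-0.0063],"yaw": -0.026}
    - {"linear": [-0.0035,0.138,-0.0063],"yaw": -0.026}
  newtons: 12

```text
t: 2.05
tool_pos: [0.4972, 0.1835, 0.1845]
orientation: [-1.571, -0.141, 0.138]
force: [0.5, 0.5, -0.2]
opening: 0.04
```

```bash
python3 - <<'E'
from go import *
l=lip('b',.2)
inc(l,phi=np.pi/2+TH)
snap('wrist','w4.png'); snap('side','s4.png')
E
```

```text
t 2.05 tcp [0.4972 0.1835 0.1845] phi 1.748 tilt -0.9999885769775607 open 0.04 F [ 0.4887  0.5482 -0.232 ] q6 -1.49
  -> [0.4969 0.1825 0.1321] inc [-0.0006  0.0524 -0.0007]
  yaw 0.0015
```

View pics/w4.png

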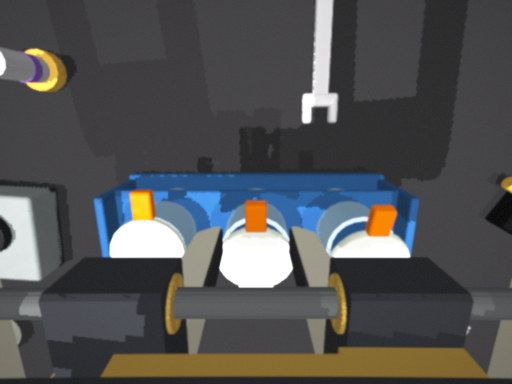

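View pics/s4.png

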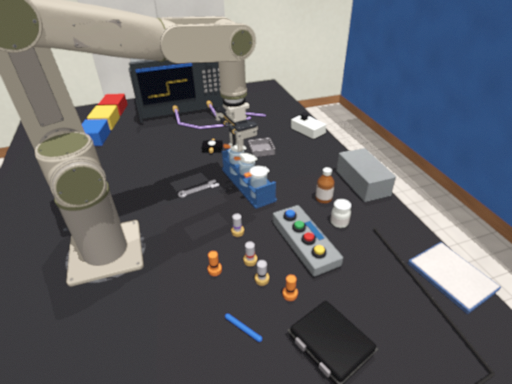

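>>> carry_out:
  increments:
    - {"linear": [-0.0006,0.026,-0.0007],"yaw": 0.0}
    - {"linear": [-0.0006,0.052,-0.0007],"yaw": 0.0}
    - {"linear": [-0.0006,0.052,-0.0007],"yaw": 0.0}

```text
t: 2.52
tool_pos: [0.4973, 0.1823, 0.1329]
orientation: [-1.571, -0.141, 0.137]
force: [0.5, 0.2, 0.4]
opening: 0.0399
```

>>> carry_out:
  increments:
    - {"linear": [0,0,0],"yaw": 0.0}
    - {"linear": [0,0,0],"yaw": 0.0}
    - {"linear": [0,0,0],"yaw": 0.0}
    - {"linear": [0,0,0],"yaw": 0.0}
  gripper: 0.0

```text
t: 3.02
tool_pos: [0.4977, 0.183, 0.1336]
orientation: [-1.57, -0.142, 0.136]
force: [-0.7, 4.1, 0.9]
opening: 0.0157
```

```bash
python3 - <<'E'
from go import *
inc(lip('b',.2))
E
```

```text
t 3.02 tcp [0.4977 0.183  0.1336] phi 1.748 tilt -0.999988708233998 open 0.0157 F [-0.72    4.097   0.8575] q6 -1.49
  -> [0.4969 0.1825 0.1321] inc [-0.0009  0.0015 -0.0003]
```

Gripped (15.7 mm). Arc part 1 (θ 0.2→1.2), then part 2.

>>> carry_out:
  increments:
    - {"linear": [0.0045,-0.0145,0],"yaw": 0.0}
    - {"linear": [0.0118,-0.028,0],"yaw": 0.0}
    - {"linear": [0.0215,-0.0394,0],"yaw": 0.0}
    - {"linear": [0.0334,-0.0489,0],"yaw": 0.0}
    - {"linear": [0.047,-0.0557,0],"yaw": 0.0}

```text
t: 3.65
tool_pos: [0.5442, 0.1915, 0.1904]
orientation: [-1.57, -0.142, 0.137]
force: [-0.2, 2.5, -4.7]
opening: 0.0158
```

```bash
python3 - <<'E'
from go import *
inc(lip('b',1.2),lip('b',1.4),lip('b',1.6),lip('b',1.8),lip('b',1.95))
E
```

```text
t 3.65 tcp [0.5442 0.1915 0.1904] phi 1.748 tilt -0.9999899560365519 open 0.0158 F [-0.1676  2.461  -4.7404] q6 -1.5
  -> [0.5431 0.1907 0.1878] inc [-0.0013  0.0025 -0.0006]
  -> [0.5575 0.1933 0.1919] inc [ 0.0134 -0.0015 -0.0006]
  -> [0.5724 0.196  0.193 ] inc [ 0.0285 -0.0025 -0.0006]
  -> [0.5872 0.1986 0.191 ] inc [ 0.0436 -0.0005 -0.0006]
  -> [0.5979 0.2005 0.1876] inc [ 0.0544  0.0029 -0.0006]
```

>>> carry_out:
  increments:
    - {"linear": [0.0134,-0.0025,0],"yaw": 0.0}
    - {"linear": [0.0285,-0.0025,0],"yaw": 0.0}
    - {"linear": [0.0436,-0.0005,0],"yaw": 0.0}
    - {"linear": [0.0544,0.0029,0],"yaw": 0.0}
    - {"linear": [0.0544,0.0029,0],"yaw": 0.0}

```text
t: 4.28
tool_pos: [0.5992, 0.2014, 0.1886]
orientation: [-1.569, -0.143, 0.135]
force: [2.5, 3.8, 3.4]
opening: 0.0156
```

>>> carry_out:
  increments:
    - {"linear": [0,0,0],"yaw": 0.0}
    - {"linear": [0,0,0],"yaw": 0.0}
  gripper: 0.43

```text
t: 4.53
tool_pos: [0.5987, 0.2009, 0.1883]
orientation: [-1.57, -0.142, 0.136]
force: [-0.1, 0.1, 0.3]
opening: 0.0314
```

```bash
python3 - <<'E'
from go import *
inc()
snap('side','s5.png'); snap('scene','c5.png')
a=cv2.imread('pics/s5.png'); cv2.imwrite('pics/s5z.png',crop(a,190,110,300,210,6))
E
```

```text
t 4.53 tcp [0.5987 0.2009 0.1883] phi 1.748 tilt -0.9999839726283245 open 0.0314 F [-0.1461  0.1449  0.3317] q6 -1.5
```

View pics/s5z.png

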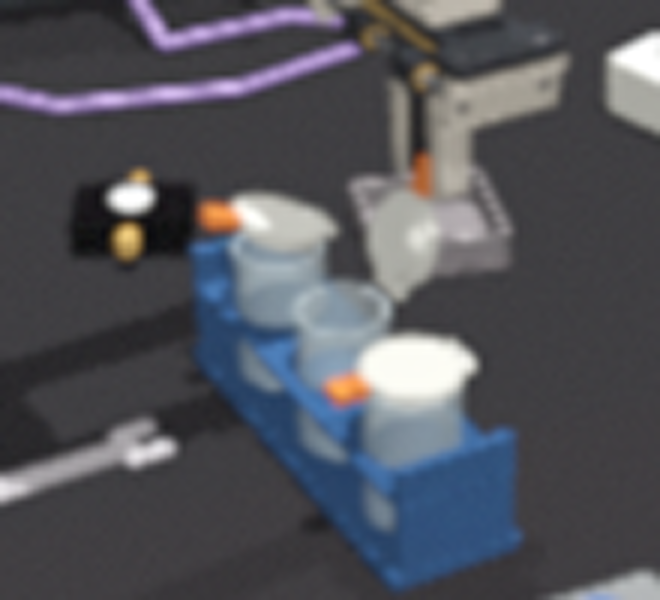

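View pics/c5.png

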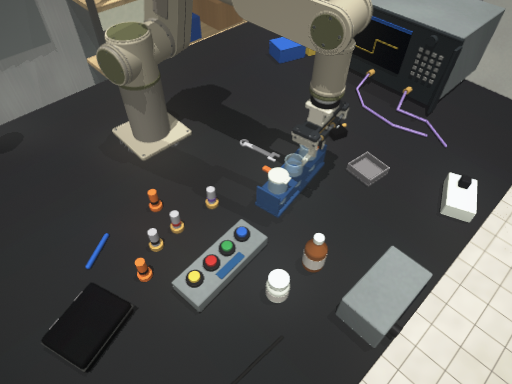

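```bash
python3 - <<'E'
from go import *
l=lip('a',.24)
inc(l+[0,0,.09],l+[0,0,.04],l,phi=np.pi/2+TH)
E
```

```text
t 4.62 tcp [0.5987 0.201  0.1883] phi 1.748 tilt -0.9999844958572996 open 0.0377 F [ 0.1502 -0.5165 -0.2659] q6 -1.5
  -> [0.4818 0.2712 0.2251] inc [-0.1026 -0.0376  0.0896]
  -> [0.4818 0.2712 0.1751] inc [-0.1028  0.0124  0.0898]
  -> [0.4818 0.2712 0.1351] inc [-0.1029  0.0524  0.0899]
  yaw 0.001
```

>>> carry_out:
  increments:
    - {"linear": [0,-0.06,0],"yaw": 0.0}
    - {"linear": [-0.02,-0.075,0.015],"yaw": 0.0}
    - {"linear": [-0.055,-0.07,0.05],"yaw": 0.0}
    - {"linear": [-0.095,-0.05,0.085],"yaw": 0.0}
    - {"linear": [-0.1027,-0.015,0.0898],"yaw": 0.0}

```text
t: 5.25
tool_pos: [0.4802, 0.2733, 0.2036]
orientation: [-1.568, -0.147, 0.135]
force: [0.9, -0.8, -0.2]
opening: 0.0399
```

```bash
python3 - <<'E'
from go import *
snap('wrist','w6.png')
snap('wrist','w6.png')
inc(lip('a',.24))
E
```

```text
t 5.35 tcp [0.4781 0.2709 0.1983] phi 1.75 tilt -0.9999807905852085 open 0.0402 F [ 0.6328 -0.1724 -0.4875] q6 -1.32
  -> [0.4818 0.2712 0.1351] inc [0.0039 0.0632 0.    ]
```

View pics/w6.png

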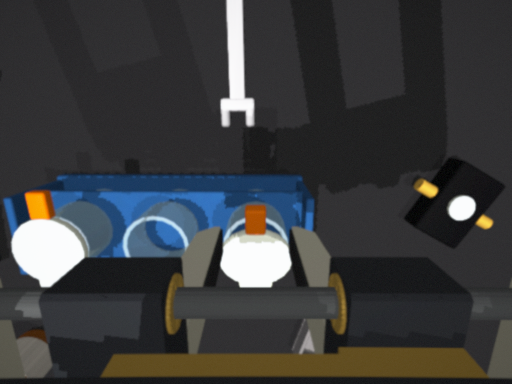

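>>> carry_out:
  increments:
    - {"linear": [0.004,0.03,0],"yaw": 0.0}
    - {"linear": [0.004,0.063,0],"yaw": 0.0}
    - {"linear": [0.004,0.063,0],"yaw": 0.0}

```text
t: 5.72
tool_pos: [0.4808, 0.2699, 0.1335]
orientation: [-1.574, -0.134, 0.145]
force: [-0.9, 0.2, 0.5]
opening: 0.0403
```

>>> carry_out:
  increments:
    - {"linear": [0,0,0],"yaw": 0.0}
    - {"linear": [0,0,0],"yaw": 0.0}
    - {"linear": [0,0,0],"yaw": 0.0}
    - {"linear": [0,0,0],"yaw": 0.0}
  gripper: 0.0

```text
t: 6.22
tool_pos: [0.4815, 0.2714, 0.1349]
orientation: [-1.571, -0.137, 0.144]
force: [0.1, 4.9, 0.9]
opening: 0.0157
```

```bash
python3 - <<'E'
from go import *
inc(lip('a',.24))
E
```

```text
t 6.22 tcp [0.4815 0.2714 0.1349] phi 1.749 tilt -0.9999769061108046 open 0.0157 F [0.115  4.923  0.9345] q6 -1.33
  -> [0.4818 0.2712 0.1351] inc [ 0.0003 -0.0002 -0.0002]
```

>>> carry_out:
  increments:
    - {"linear": [0.0051,-0.0143,0],"yaw": 0.0}
    - {"linear": [0.0129,-0.0275,0],"yaw": 0.0}
    - {"linear": [0.0231,-0.0387,0],"yaw": 0.0}
    - {"linear": [0.0353,-0.0477,0],"yaw": 0.0}
    - {"linear": [0.0491,-0.0541,0],"yaw": 0.0}

```text
t: 6.85
tool_pos: [0.5305, 0.2806, 0.1897]
orientation: [-1.571, -0.136, 0.144]
force: [0.0, 1.7, -6.1]
opening: 0.0161
```

```bash
python3 - <<'E'
from go import *
inc(lip('a',1.24),lip('a',1.4),lip('a',1.6),lip('a',1.8),lip('a',1.95))
E
```

```text
t 6.85 tcp [0.5305 0.2806 0.1897] phi 1.749 tilt -0.9999773576619309 open 0.0161 F [ 0.0118  1.7257 -6.0523] q6 -1.35
  -> [0.5302 0.2799 0.1889] inc [-0.0005  0.0008 -0.0006]
  -> [0.5417 0.2819 0.1919] inc [ 0.0112 -0.0023 -0.0007]
  -> [0.5566 0.2846 0.193 ] inc [ 0.0264 -0.0034 -0.0007]
  -> [0.5715 0.2872 0.191 ] inc [ 0.0414 -0.0016 -0.0007]
  -> [0.5822 0.2891 0.1876] inc [ 0.0523  0.0018 -0.0008]
```

>>> carry_out:
  increments:
    - {"linear": [0.0115,-0.0023,0],"yaw": 0.0}
    - {"linear": [0.0264,-0.0034,0],"yaw": 0.0}
    - {"linear": [0.0414,-0.0016,0],"yaw": 0.0}
    - {"linear": [0.0523,0.0018,0],"yaw": 0.0}
    - {"linear": [0.0523,0.0018,0],"yaw": 0.0}

```text
t: 7.48
tool_pos: [0.5832, 0.2901, 0.1883]
orientation: [-1.571, -0.137, 0.142]
force: [1.6, 1.7, 2.4]
opening: 0.0156
```

>>> carry_out:
  increments:
    - {"linear": [0,0,0],"yaw": 0.0}
    - {"linear": [0,0,0],"yaw": 0.0}
  gripper: 0.43

```text
t: 7.72
tool_pos: [0.5829, 0.2898, 0.1884]
orientation: [-1.571, -0.137, 0.142]
force: [-0.3, 1.1, -0.1]
opening: 0.0311
```

```bash
python3 - <<'E'
from go import *
l=lip('c',0)
inc(l+[0,0,.09],l,phi=np.pi/2+TH)
E
```

```text
t 7.72 tcp [0.5829 0.2898 0.1884] phi 1.749 tilt -0.9999841903142634 open 0.0311 F [-0.3214  1.1231 -0.0952] q6 -1.36
  -> [0.5111 0.0936 0.207 ] inc [-0.1054 -0.0174 -0.1804]
  -> [0.5111 0.0936 0.117 ] inc [-0.1051  0.0726 -0.18  ]
  yaw 0.0021
```

>>> carry_out:
  increments:
    - {"linear": [0,-0.06,0],"yaw": 0.0}
    - {"linear": [-0.03,-0.075,-0.03],"yaw": 0.0}
    - {"linear": [-0.06,-0.075,-0.08],"yaw": 0.0}
    - {"linear": [-0.09,-0.06,-0.13],"yaw": 0.0}
    - {"linear": [-0.105,-0.03,-0.18],"yaw": 0.0}

```text
t: 8.35
tool_pos: [0.5113, 0.0929, 0.221]
orientation: [-1.571, -0.141, 0.14]
force: [-0.4, -0.4, 0.2]
opening: 0.0399
```

```bash
python3 - <<'E'
from go import *
snap('wrist','w7.png')
snap('wrist','w7.png')
inc(lip('c',0))
E
```

```text
t 8.45 tcp [0.5085 0.0898 0.2159] phi 1.745 tilt -0.9999370972140827 open 0.0401 F [-0.1884  0.4929  0.2672] q6 -1.66
  -> [0.5111 0.0936 0.117 ] inc [0.0042 0.0988 0.0038]
```

View pics/w7.png

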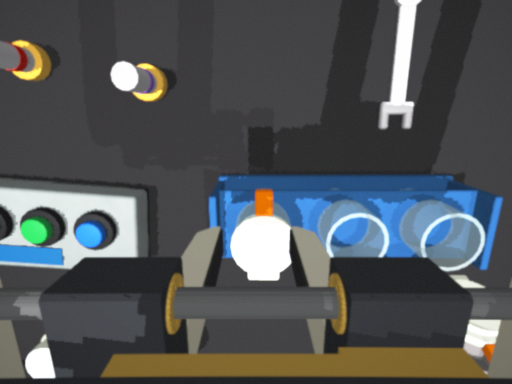

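>>> carry_out:
  increments:
    - {"linear": [0.004,0.05,0.004],"yaw": 0.0}
    - {"linear": [0.004,0.08,0.004],"yaw": 0.0}
    - {"linear": [0.004,0.098,0.004],"yaw": 0.0}
    - {"linear": [0.004,0.098,0.004],"yaw": 0.0}

```text
t: 8.95
tool_pos: [0.5102, 0.0941, 0.117]
orientation: [-1.573, -0.128, 0.146]
force: [-0.3, -0.4, -0.0]
opening: 0.0406
```

>>> carry_out:
  increments:
    - {"linear": [0,0,0],"yaw": 0.0}
    - {"linear": [0,0,0],"yaw": 0.0}
    - {"linear": [0,0,0],"yaw": 0.0}
    - {"linear": [0,0,0],"yaw": 0.0}
  gripper: 0.0

```text
t: 9.45
tool_pos: [0.5109, 0.0942, 0.1178]
orientation: [-1.573, -0.13, 0.145]
force: [1.6, 0.9, 0.5]
opening: 0.0158
```

```bash
python3 - <<'E'
from go import *
inc(lip('c',0))
E
```

```text
t 9.45 tcp [0.5109 0.0942 0.1178] phi 1.745 tilt -0.9999356978431596 open 0.0158 F [1.6485 0.8979 0.5423] q6 -1.66
  -> [0.5111 0.0936 0.117 ] inc [ 0.0002  0.0008 -0.0006]
```

>>> carry_out:
  increments:
    - {"linear": [0.0015,-0.0151,0],"yaw": 0.0}
    - {"linear": [0.006,-0.0296,0],"yaw": 0.0}
    - {"linear": [0.0133,-0.043,0],"yaw": 0.0}
    - {"linear": [0.0231,-0.0545,0],"yaw": 0.0}
    - {"linear": [0.0349,-0.064,0],"yaw": 0.0}

```text
t: 10.07
tool_pos: [0.5465, 0.1008, 0.1825]
orientation: [-1.573, -0.13, 0.144]
force: [0.6, -0.3, -4.6]
opening: 0.0156
```

```bash
python3 - <<'E'
from go import *
inc(*[lip('c',t) for t in(1.0,1.2,1.4,1.6,1.8,1.95)])
E
```

```text
t 10.07 tcp [0.5465 0.1008 0.1825] phi 1.745 tilt -0.9999369071194788 open 0.0156 F [ 0.5979 -0.2573 -4.5767] q6 -1.65
  -> [0.5455 0.0998 0.181 ] inc [-0.0011  0.0016 -0.0008]
  -> [0.5589 0.1021 0.1878] inc [ 0.0124 -0.0054 -0.0008]
  -> [0.5733 0.1047 0.1919] inc [ 0.027  -0.0096 -0.0008]
  -> [0.5882 0.1073 0.193 ] inc [ 0.0421 -0.0109 -0.0008]
  -> [0.603 0.11  0.191] inc [ 0.0572 -0.0091 -0.0008]
  -> [0.6137 0.1119 0.1876] inc [ 0.0681 -0.0058 -0.0007]
```

>>> carry_out:
  increments:
    - {"linear": [0.0124,-0.0058,0],"yaw": 0.0}
    - {"linear": [0.027,-0.0098,0],"yaw": 0.0}
    - {"linear": [0.0421,-0.0109,0],"yaw": 0.0}
    - {"linear": [0.0572,-0.0091,0],"yaw": 0.0}
    - {"linear": [0.0681,-0.0055,0],"yaw": 0.0}

```text
t: 10.7
tool_pos: [0.6151, 0.1129, 0.1888]
orientation: [-1.573, -0.131, 0.143]
force: [-0.1, 1.4, 3.5]
opening: 0.0161
```

>>> carry_out:
  increments:
    - {"linear": [0,0,0],"yaw": 0.0}
    - {"linear": [0,0,0],"yaw": 0.0}
    - {"linear": [0,0,0],"yaw": 0.0}
  gripper: 0.43

```text
t: 11.08
tool_pos: [0.6147, 0.1129, 0.1888]
orientation: [-1.573, -0.131, 0.143]
force: [-0.5, 0.3, 0.8]
opening: 0.0384
```

```bash
python3 - <<'E'
from go import *
inc(phi=np.pi/2+TH)
snap('side','s8.png'); snap('scene','c8.png')
a=cv2.imread('pics/s8.png'); cv2.imwrite('pics/s8z.png',crop(a,190,110,350,310,3))
inc([.36,-.0562,.20])
E
```

```text
t 11.07 tcp [0.6147 0.1129 0.1888] phi 1.745 tilt -0.9999525677696962 open 0.0384 F [-0.5162  0.3299  0.7989] q6 -1.64
  yaw -0.0016
t 11.18 tcp [0.6148 0.1129 0.1888] phi 1.745 tilt -0.9999543810716682 open 0.0397 F [-0.006   1.2681  0.3128] q6 -1.64
  -> [ 0.36   -0.0562  0.2   ] inc [-0.2803 -0.0083 -0.1224]
```

View pics/s8z.png

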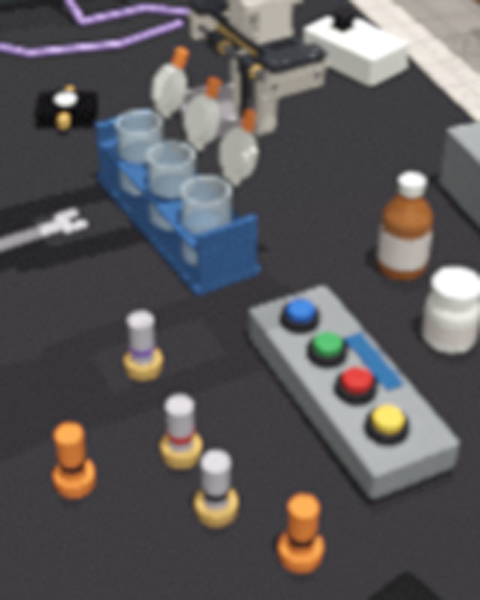

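```bash
python3 - <<'E'
from go import *
inc([.4247,-.056,.16])
E
```

```text
t 11.18 tcp [0.6148 0.1129 0.1888] phi 1.745 tilt -0.9999543810716682 open 0.0397 F [-0.006   1.2681  0.3128] q6 -1.64
  -> [ 0.4247 -0.056   0.16  ] inc [-0.2162  0.0313 -0.1332]
```

>>> carry_out:
  increments:
    - {"linear": [0,-0.06,0],"yaw": 0.0}
    - {"linear": [-0.05,-0.075,-0.02],"yaw": 0.0}
    - {"linear": [-0.1,-0.075,-0.055],"yaw": 0.0}
    - {"linear": [-0.145,-0.06,-0.09],"yaw": 0.0}
    - {"linear": [-0.19,-0.03,-0.115],"yaw": 0.0}
  gripper: 0.6

```text
t: 11.8
tool_pos: [0.4474, -0.0346, 0.222]
orientation: [-1.574, -0.134, 0.14]
force: [0.0, -0.6, 0.9]
opening: 0.0558
```

```bash
python3 - <<'E'
from go import *
inc([.4247,-.056,.16],phi=np.pi/2+TH)
E
```

```text
t 11.8 tcp [ 0.4474 -0.0346  0.222 ] phi 1.745 tilt -0.999964802356178 open 0.0558 F [ 0.0056 -0.5889  0.9239] q6 -1.93
  -> [ 0.4247 -0.056   0.16  ] inc [-0.0258  0.0623 -0.0167]
  yaw -0.0018
```

>>> carry_out:
  increments:
    - {"linear": [-0.0258,0.03,-0.0167],"yaw": -0.002}
    - {"linear": [-0.0258,0.062,-0.0167],"yaw": -0.002}
    - {"linear": [-0.0258,0.062,-0.0167],"yaw": -0.002}
    - {"linear": [-0.0258,0.062,-0.0167],"yaw": -0.002}

```text
t: 12.3
tool_pos: [0.4254, -0.0559, 0.1616]
orientation: [-1.574, -0.137, 0.141]
force: [0.5, -0.2, 0.4]
opening: 0.0558
```

```bash
python3 - <<'E'
from go import *
snap('wrist','w9.png')
inc([.4247,-.056,.064],phi=np.pi/2+TH)
E
```

```text
t 12.35 tcp [ 0.4258 -0.056   0.162 ] phi 1.747 tilt -0.9999646008908014 open 0.056 F [-0.0482  0.6033  0.4218] q6 -1.99
  -> [ 0.4247 -0.056   0.064 ] inc [-0.0009  0.098   0.0009]
  yaw 0.0007
```

View pics/w9.png

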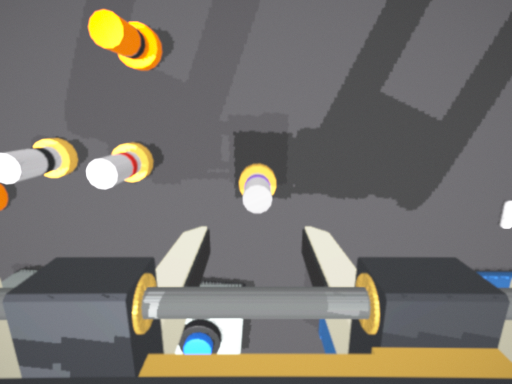

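```bash
python3 - <<'E'
from go import *
p,_=ld('w9.png')
for n,uv in(('v',(257,198.5)),('r',(104,173.5)),('b',(11,168)),('O',(104,30))): print(n,back(p,uv,.072))
for n,uv in(('v',(257.5,182)),('r',(132,162)),('b',(54,157))): print(n,'foot',back(p,uv,.010))
E
```

```text
v [ 0.4221 -0.0561  0.072 ]
r [ 0.4234 -0.1883  0.072 ]
b [ 0.4326 -0.2653  0.072 ]
O [ 0.3131 -0.1922  0.072 ]
v foot [ 0.4218 -0.0558  0.01  ]
r foot [ 0.424  -0.1898  0.01  ]
b foot [ 0.4332 -0.2702  0.01  ]
```

>>> carry_out:
  increments:
    - {"linear": [-0.002,0.05,0.0005],"yaw": 0.0}
    - {"linear": [-0.002,0.08,0.0005],"yaw": 0.0}
    - {"linear": [-0.002,0.098,0.0005],"yaw": 0.0}
    - {"linear": [-0.002,0.098,0.0005],"yaw": 0.0}

```text
t: 12.85
tool_pos: [0.4236, -0.0563, 0.0639]
orientation: [-1.574, -0.137, 0.142]
force: [-0.8, -0.0, 0.4]
opening: 0.0559
```

>>> carry_out:
  increments:
    - {"linear": [0,0,0],"yaw": 0.0}
    - {"linear": [0,0,0],"yaw": 0.0}
    - {"linear": [0,0,0],"yaw": 0.0}
    - {"linear": [0,0,0],"yaw": 0.0}
  gripper: 0.0
  newtons: 25

```text
t: 13.35
tool_pos: [0.4241, -0.0563, 0.0645]
orientation: [-1.574, -0.138, 0.141]
force: [0.2, 1.3, 2.3]
opening: 0.0251
```

```bash
python3 - <<'E'
from go import *
t=M['c'].copy()
inc([t[0],t[1],.21],[t[0],t[1],.122],phi=np.pi/2+TH)
E
```

```text
t 13.35 tcp [ 0.4241 -0.0563  0.0645] phi 1.748 tilt -0.9999668604603297 open 0.0251 F [0.2253 1.3249 2.3201] q6 -1.99
  -> [0.5525 0.101  0.21  ] inc [ 0.1538 -0.1469  0.131 ]
  -> [0.5525 0.101  0.122 ] inc [ 0.1541 -0.0589  0.1317]
  yaw 0.0014
```

>>> carry_out:
  increments:
    - {"linear": [0.0,-0.05,0.0],"yaw": 0.0}
    - {"linear": [0.02,-0.1,0.02],"yaw": 0.0}
    - {"linear": [0.055,-0.14,0.05],"yaw": 0.0}
    - {"linear": [0.095,-0.147,0.085],"yaw": 0.0}
    - {"linear": [0.135,-0.147,0.118],"yaw": 0.0}

```text
t: 13.98
tool_pos: [0.5378, 0.0863, 0.2116]
orientation: [-1.574, -0.14, 0.139]
force: [0.3, -0.9, -1.2]
opening: 0.0251
```

```bash
python3 - <<'E'
from go import *
t=M['c'].copy()
inc([t[0],t[1],.21],[t[0],t[1],.122],phi=np.pi/2+TH)
E
```

```text
t 13.97 tcp [0.5378 0.0863 0.2116] phi 1.748 tilt -0.9999662958025541 open 0.0251 F [ 0.285  -0.8683 -1.1546] q6 -1.68
  -> [0.5525 0.101  0.21  ] inc [0.017  0.0015 0.0119]
  -> [0.5525 0.101  0.122 ] inc [0.017  0.0895 0.0126]
  yaw 0.0012
```

>>> carry_out:
  increments:
    - {"linear": [0.017,0.0,0.012],"yaw": 0.001}
    - {"linear": [0.017,0.0,0.012],"yaw": 0.001}
    - {"linear": [0.017,0.0,0.012],"yaw": 0.001}

```text
t: 14.35
tool_pos: [0.5518, 0.1006, 0.211]
orientation: [-1.575, -0.138, 0.139]
force: [-0.4, -0.3, -2.5]
opening: 0.0254
```

```bash
python3 - <<'E'
from go import *
t=M['c'].copy()
inc([t[0],t[1],.122])
snap('wrist','w10.png'); snap('side','s10.png'); snap('scene','c10.png')
a=cv2.imread('pics/s10.png'); b=cv2.imread('pics/c10.png')
cv2.imwrite('pics/z10.png',np.hstack([crop(a,200,110,300,210,4),crop(b,245,100,345,200,4)]))
E
```

```text
t 14.35 tcp [0.5518 0.1006 0.211 ] phi 1.747 tilt -0.9999636645814667 open 0.0254 F [-0.4091 -0.3237 -2.4823] q6 -1.65
  -> [0.5525 0.101  0.122 ] inc [0.0009 0.089  0.001 ]
```

View pics/w10.png

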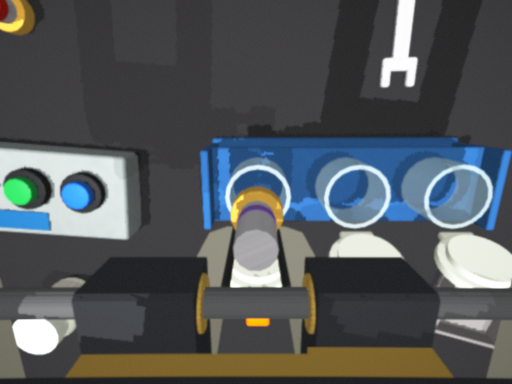

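View pics/z10.png

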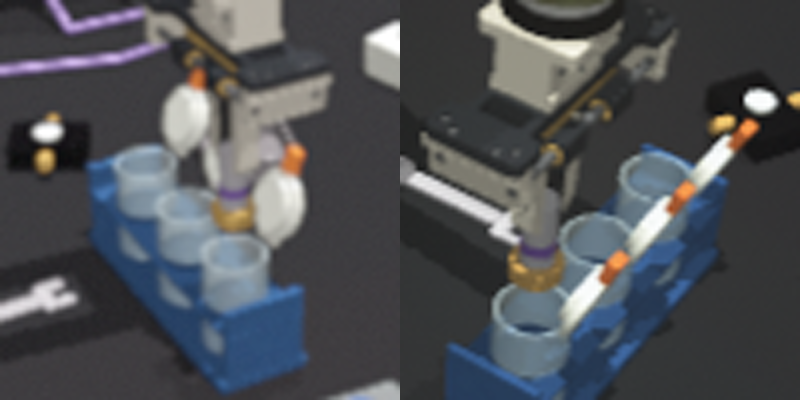

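```bash
python3 - <<'E'
from go import *
p,im=ld('w10.png')
for k,uv in(('c',(258,195)),('b',(357.5,193)),('a',(458,195.5))): print(k,back(p,uv,.11),M[k], proj(p,M[k]))
print('foot bottom c proj', proj(p,[.5518,.1006,.147]),proj(p,[.5518,.1006,.163]))
cv2.imwrite('pics/w10z.png',crop(im,190,130,350,280,4))
E
```

```text
c [0.5486 0.1012 0.11  ] [0.5525 0.101  0.11  ] [[256.9671 199.0372]]
b [0.5308 0.1893 0.11  ] [0.5367 0.1896 0.11  ] [[356.021  199.2913]]
a [0.5171 0.2781 0.11  ] [0.521  0.2782 0.11  ] [[456.5862 199.5624]]
foot bottom c proj [[256.4707 211.4046]] [[256.364  218.4225]]
```

View pics/w10z.png

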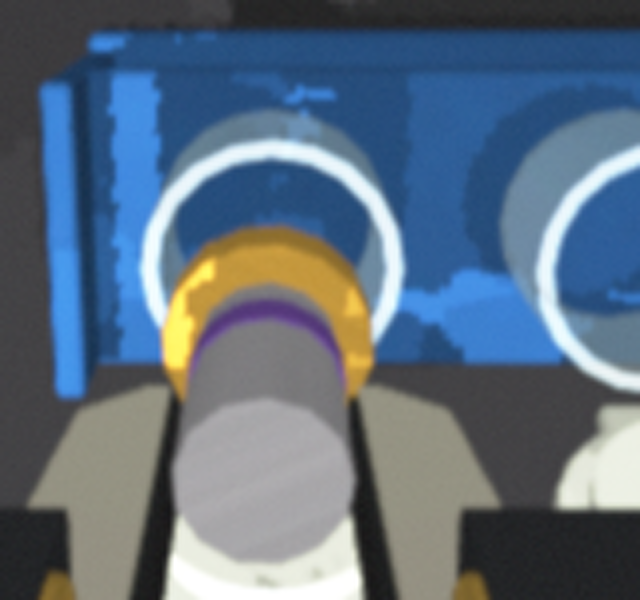

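>>> carry_out:
  increments:
    - {"linear": [0,0.03,0.0005],"yaw": 0.0}
    - {"linear": [0,0.055,0.0005],"yaw": 0.0}
    - {"linear": [0,0.075,0.0005],"yaw": 0.0}
    - {"linear": [0,0.089,0.0005],"yaw": 0.0}
    - {"linear": [0,0.089,0.0005],"yaw": 0.0}

```text
t: 15.12
tool_pos: [0.5512, 0.0998, 0.1215]
orientation: [-1.575, -0.136, 0.139]
force: [0.8, 0.5, -2.1]
opening: 0.0256
```

```bash
python3 - <<'E'
from go import *
inc([.551,.1008,.12])
snap('wrist','w11.png')
E
```

```text
t 15.12 tcp [0.5512 0.0998 0.1215] phi 1.746 tilt -0.9999643948496525 open 0.0256 F [ 0.7899  0.498  -2.0879] q6 -1.65
  -> [0.551  0.1008 0.12  ] inc [-0.0001  0.0014  0.001 ]
```

View pics/w11.png

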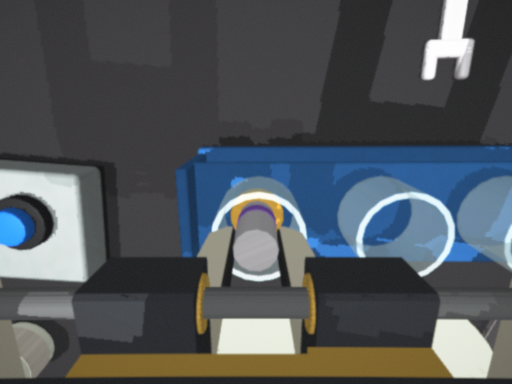

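>>> carry_out:
  increments:
    - {"linear": [0,0.0015,0.001],"yaw": 0.0}
    - {"linear": [0,0.0015,0.001],"yaw": 0.0}

```text
t: 15.42
tool_pos: [0.5523, 0.1011, 0.1219]
orientation: [-1.575, -0.139, 0.136]
force: [-0.2, -0.0, -1.0]
opening: 0.0255
```

>>> carry_out:
  increments:
    - {"linear": [0,0,0],"yaw": 0.0}
    - {"linear": [0,0,0],"yaw": 0.0}
    - {"linear": [0,0,0],"yaw": 0.0}
    - {"linear": [0,-0.02,0],"yaw": 0.0}
    - {"linear": [0,-0.07,0],"yaw": 0.0}
  gripper: 0.6

```text
t: 16.05
tool_pos: [0.5503, 0.1015, 0.191]
orientation: [-1.575, -0.135, 0.14]
force: [0.5, 0.5, 0.2]
opening: 0.0557
```

```bash
python3 - <<'E'
from go import *
snap('wrist','w12.png');snap('side','s12.png'); snap('scene','c12.png')
a=cv2.imread('pics/s12.png'); b=cv2.imread('pics/c12.png')
cv2.imwrite('pics/z12.png',np.vstack([np.hstack([crop(a,200,110,300,200,4),crop(b,245,100,345,190,4)]),np.hstack([crop(a,200,200,300,250,4)*0+crop(a,205,210,305,260,4),crop(b,130,180,230,230,4)])]))
inc([.4248,-.1895,.20],phi=np.pi/2+TH)
E
```

```text
t 16.2 tcp [0.5549 0.1019 0.1973] phi 1.746 tilt -0.9999166686867178 open 0.0555 F [0.4513 0.1033 0.3594] q6 -1.65
  -> [ 0.4248 -0.1895  0.2   ] inc [-0.1789 -0.0019 -0.2643]
  yaw -0.0008
```

View pics/z12.png

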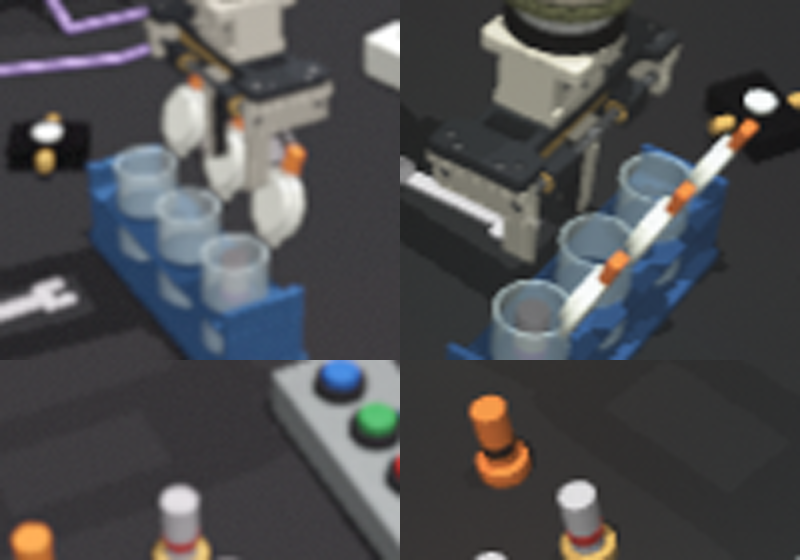

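View pics/w12.png

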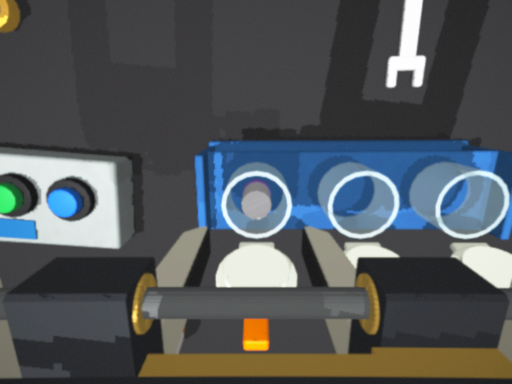

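>>> carry_out:
  increments:
    - {"linear": [-0.035,-0.02,-0.05],"yaw": 0.0}
    - {"linear": [-0.07,-0.02,-0.1],"yaw": 0.0}
    - {"linear": [-0.105,-0.02,-0.15],"yaw": 0.0}
    - {"linear": [-0.14,-0.01,-0.2],"yaw": 0.0}
    - {"linear": [-0.17,0.01,-0.25],"yaw": 0.0}

```text
t: 16.82
tool_pos: [0.4306, -0.1757, 0.1888]
orientation: [-1.576, -0.147, 0.128]
force: [0.8, 0.1, 0.0]
opening: 0.0558
```

```bash
python3 - <<'E'
from go import *
inc([.4250,-.1897,.16],phi=np.pi/2+TH)
E
```

```text
t 16.82 tcp [ 0.4306 -0.1757  0.1888] phi 1.746 tilt -0.999881972835191 open 0.0558 F [0.7884 0.0645 0.0323] q6 -2.24
  -> [ 0.425  -0.1897  0.16  ] inc [-0.0082  0.0288 -0.0125]
  yaw -0.0007
```

>>> carry_out:
  increments:
    - {"linear": [-0.0082,0.028,-0.0125],"yaw": 0.0}
    - {"linear": [-0.0082,0.028,-0.0125],"yaw": 0.0}
    - {"linear": [-0.0082,0.028,-0.0125],"yaw": 0.0}

```text
t: 17.2
tool_pos: [0.4255, -0.1891, 0.1616]
orientation: [-1.576, -0.148, 0.128]
force: [0.1, 0.4, 0.5]
opening: 0.0557
```

```bash
python3 - <<'E'
from go import *
snap('wrist','w13.png')
inc([.4250,-.1897,.064],phi=np.pi/2+TH)
E
```

```text
t 17.25 tcp [ 0.4259 -0.1891  0.1621] phi 1.747 tilt -0.999862097548269 open 0.0558 F [ 0.0123 -0.5768  0.4643] q6 -2.27
  -> [ 0.425  -0.1897  0.064 ] inc [-0.0022  0.0981  0.0007]
  yaw 0.0003
```

View pics/w13.png

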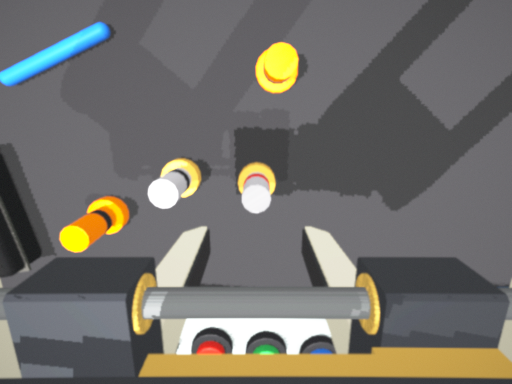

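>>> carry_out:
  increments:
    - {"linear": [-0.001,0.05,0.0005],"yaw": 0.0}
    - {"linear": [-0.002,0.08,0.0005],"yaw": 0.0}
    - {"linear": [-0.0025,0.098,0.0005],"yaw": 0.0}
    - {"linear": [-0.0025,0.098,0.0005],"yaw": 0.0}

```text
t: 17.75
tool_pos: [0.4248, -0.1886, 0.0637]
orientation: [-1.575, -0.15, 0.131]
force: [-0.2, -0.5, 0.0]
opening: 0.0563
```

>>> carry_out:
  increments:
    - {"linear": [0,0,0],"yaw": 0.0}
    - {"linear": [0,0,0],"yaw": 0.0}
    - {"linear": [0,0,0],"yaw": 0.0}
    - {"linear": [0,0,0],"yaw": 0.0}
  gripper: 0.0
  newtons: 25

```text
t: 18.25
tool_pos: [0.4252, -0.189, 0.0643]
orientation: [-1.576, -0.15, 0.13]
force: [0.9, -0.9, 1.8]
opening: 0.0254
```

```bash
python3 - <<'E'
from go import *
t=M['b']-RX*.0015
inc([t[0],t[1],.21],phi=np.pi/2+TH)
E
```

```text
t 18.25 tcp [ 0.4252 -0.189   0.0643] phi 1.749 tilt -0.999868529455445 open 0.0254 F [ 0.9427 -0.8654  1.8191] q6 -2.28
  -> [0.5353 0.1893 0.21  ] inc [ 0.1771 -0.1474  0.3512]
  yaw 0.0021
```

>>> carry_out:
  increments:
    - {"linear": [0.0,-0.06,0.0],"yaw": 0.0}
    - {"linear": [0.01,-0.115,0.02],"yaw": 0.0}
    - {"linear": [0.03,-0.15,0.06],"yaw": 0.0}
    - {"linear": [0.055,-0.155,0.11],"yaw": 0.0}
    - {"linear": [0.08,-0.155,0.16],"yaw": 0.0}

```text
t: 18.88
tool_pos: [0.4743, -0.0147, 0.2198]
orientation: [-1.577, -0.151, 0.127]
force: [0.4, -0.7, -1.2]
opening: 0.0254
```

```bash
python3 - <<'E'
from go import *
t=M['b']-RX*.0015
inc([t[0],t[1],.212],phi=np.pi/2+TH)
E
```

```text
t 18.88 tcp [ 0.4743 -0.0147  0.2198] phi 1.748 tilt -0.9998298451832356 open 0.0254 F [ 0.391  -0.6901 -1.1991] q6 -1.88
  -> [0.5353 0.1893 0.212 ] inc [0.0959 0.007  0.1902]
  yaw 0.001
```

>>> carry_out:
  increments:
    - {"linear": [0.02,0.0,0.05],"yaw": 0.0}
    - {"linear": [0.04,0.0,0.1],"yaw": 0.0}
    - {"linear": [0.07,0.0,0.15],"yaw": 0.001}
    - {"linear": [0.096,0.003,0.19],"yaw": 0.001}
    - {"linear": [0.096,0.007,0.19],"yaw": 0.001}

```text
t: 19.5
tool_pos: [0.5355, 0.192, 0.211]
orientation: [-1.576, -0.152, 0.13]
force: [0.4, -0.6, -1.6]
opening: 0.0255
```

>>> carry_out:
  increments:
    - {"linear": [0,0,0],"yaw": 0.0}

```text
t: 19.62
tool_pos: [0.5349, 0.1917, 0.2101]
orientation: [-1.577, -0.151, 0.132]
force: [-0.1, -0.6, -1.8]
opening: 0.0256
```

```bash
python3 - <<'E'
from go import *
t=M['b']-RX*.0015
p,im=snap('wrist','w14.png')
inc([t[0],t[1],.1215],phi=np.pi/2+TH)
cv2.imwrite('pics/w14z.png',crop(im,190,130,390,280,4))
E
```

```text
t 19.68 tcp [0.535  0.1916 0.2104] phi 1.75 tilt -0.9998679858806145 open 0.0253 F [-0.5516  0.2103 -1.0994] q6 -1.49
  -> [0.5353 0.1893 0.1215] inc [-0.0012  0.0889 -0.0013]
  yaw 0.0034
```

View pics/w14z.png

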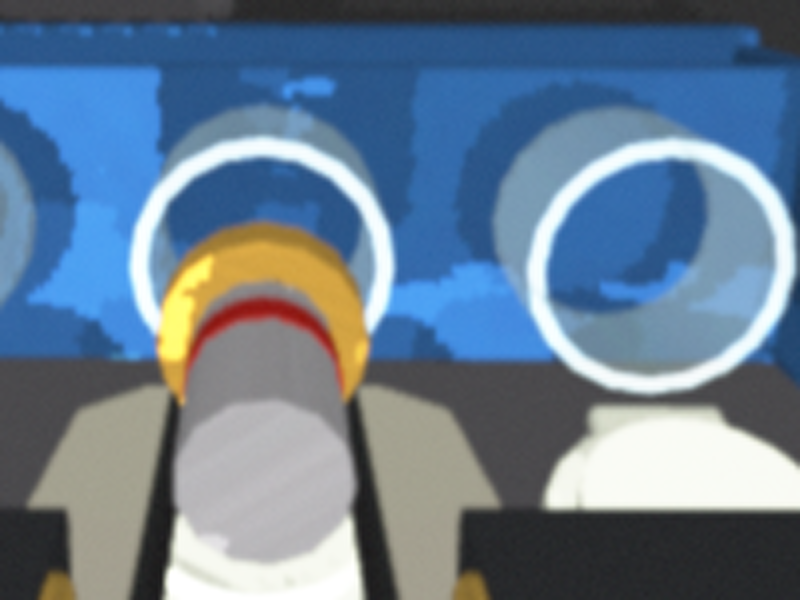

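>>> carry_out:
  increments:
    - {"linear": [-0.001,0.03,-0.0013],"yaw": 0.0}
    - {"linear": [-0.001,0.055,-0.0013],"yaw": 0.0}
    - {"linear": [-0.001,0.075,-0.0013],"yaw": 0.0}
    - {"linear": [-0.001,0.09,-0.0013],"yaw": 0.0}
    - {"linear": [-0.001,0.09,-0.0013],"yaw": 0.0}

```text
t: 20.3
tool_pos: [0.5347, 0.1888, 0.1192]
orientation: [-1.577, -0.149, 0.132]
force: [-0.1, -0.0, -1.8]
opening: 0.0254
```

>>> carry_out:
  increments:
    - {"linear": [0,0,0],"yaw": 0.0}
    - {"linear": [0,0,0],"yaw": 0.0}
    - {"linear": [0,0,0],"yaw": 0.0}
    - {"linear": [0,-0.02,0],"yaw": 0.0}
    - {"linear": [0,-0.07,0],"yaw": 0.0}
  gripper: 0.6

```text
t: 20.92
tool_pos: [0.5321, 0.1891, 0.1885]
orientation: [-1.577, -0.145, 0.136]
force: [0.6, 0.1, 1.0]
opening: 0.0557
```

```bash
python3 - <<'E'
from go import *
snap('wrist','w15.png');snap('side','s15.png'); snap('scene','c15.png')
a=cv2.imread('pics/s15.png'); b=cv2.imread('pics/c15.png')
cv2.imwrite('pics/z15.png',np.hstack([crop(a,200,110,300,290,3.3),crop(b,130,120,310,300,3.3)[:594,:460]]))
inc([.4355,-.2700,.20],phi=np.pi/2+TH)
E
```

```text
t 21.07 tcp [0.5366 0.1903 0.1948] phi 1.75 tilt -0.9997771668344636 open 0.0558 F [-0.2965  0.0134  0.1361] q6 -1.49
  -> [ 0.4355 -0.27    0.2   ] inc [-0.1814 -0.0038 -0.435 ]
  yaw 0.003
```

View pics/z15.png

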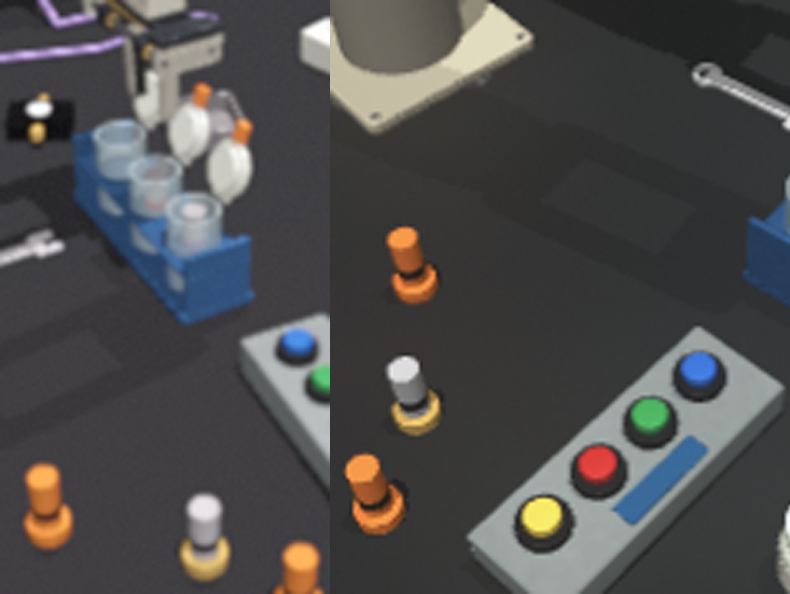

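View pics/w15.png

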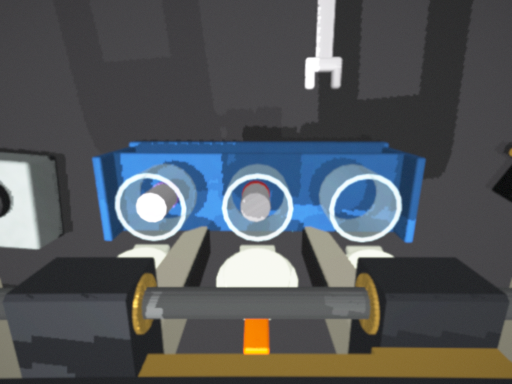

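>>> carry_out:
  increments:
    - {"linear": [-0.03,-0.02,-0.05],"yaw": 0.0}
    - {"linear": [-0.055,-0.02,-0.105],"yaw": 0.0}
    - {"linear": [-0.08,-0.02,-0.16],"yaw": 0.0}
    - {"linear": [-0.1,-0.02,-0.215],"yaw": 0.0}
    - {"linear": [-0.12,-0.02,-0.27],"yaw": 0.0}

```text
t: 21.7
tool_pos: [0.4654, -0.0982, 0.2157]
orientation: [-1.575, -0.156, 0.126]
force: [1.2, -0.1, 0.6]
opening: 0.0559
```

```bash
python3 - <<'E'
from go import *
inc([.4350,-.2700,.16],phi=np.pi/2+TH)
E
```

```text
t 21.7 tcp [ 0.4654 -0.0982  0.2157] phi 1.75 tilt -0.9997693263096056 open 0.0559 F [ 1.1904 -0.0919  0.6358] q6 -2.07
  -> [ 0.435 -0.27   0.16 ] inc [-0.0616  0.0563 -0.163 ]
  yaw 0.0034
```

>>> carry_out:
  increments:
    - {"linear": [-0.02,0.0,-0.055],"yaw": 0.0}
    - {"linear": [-0.04,0.0,-0.11],"yaw": 0.0}
    - {"linear": [-0.0616,0.02,-0.163],"yaw": 0.003}
    - {"linear": [-0.0616,0.056,-0.163],"yaw": 0.003}
    - {"linear": [-0.0616,0.056,-0.163],"yaw": 0.003}

```text
t: 22.32
tool_pos: [0.4326, -0.269, 0.1572]
orientation: [-1.571, -0.149, 0.126]
force: [-0.2, 0.4, 0.2]
opening: 0.0557
```

>>> carry_out:
  increments:
    - {"linear": [0,0,0],"yaw": 0.0}

```text
t: 22.45
tool_pos: [0.4331, -0.2687, 0.1584]
orientation: [-1.571, -0.15, 0.126]
force: [1.2, 1.2, 0.1]
opening: 0.0556
```

```bash
python3 - <<'E'
from go import *
snap('wrist','w16.png')
inc([.4350,-.2700,.064],phi=np.pi/2+TH)
E
```

```text
t 22.5 tcp [ 0.433  -0.2685  0.1582] phi 1.747 tilt -0.9998763557309938 open 0.0556 F [-0.7672  0.0021 -0.1786] q6 -2.41
  -> [ 0.435 -0.27   0.064] inc [ 0.0003  0.0943 -0.0012]
  yaw -0.0002
```

View pics/w16.png

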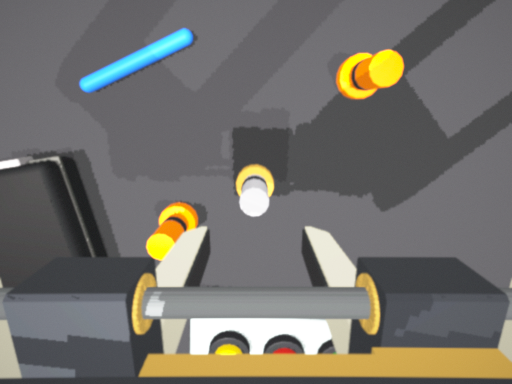

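>>> carry_out:
  increments:
    - {"linear": [0.0,0.05,-0.001],"yaw": 0.0}
    - {"linear": [0.0,0.075,-0.001],"yaw": 0.0}
    - {"linear": [0.0,0.094,-0.001],"yaw": 0.0}
    - {"linear": [0.0,0.094,-0.001],"yaw": 0.0}

```text
t: 23.0
tool_pos: [0.4346, -0.2689, 0.0642]
orientation: [-1.57, -0.15, 0.128]
force: [-0.4, -0.4, 0.3]
opening: 0.0559
```

>>> carry_out:
  increments:
    - {"linear": [0,0,0],"yaw": 0.0}
    - {"linear": [0,0,0],"yaw": 0.0}
    - {"linear": [0,0,0],"yaw": 0.0}
    - {"linear": [0,0,0],"yaw": 0.0}
  gripper: 0.0
  newtons: 25

```text
t: 23.5
tool_pos: [0.4351, -0.2693, 0.0648]
orientation: [-1.571, -0.151, 0.127]
force: [0.6, -0.3, 2.4]
opening: 0.0257
```

>>> carry_out:
  increments:
    - {"linear": [0.0,-0.06,0.0],"yaw": 0.0}
    - {"linear": [0.005,-0.12,0.02],"yaw": 0.0}
    - {"linear": [0.02,-0.15,0.065],"yaw": 0.0}
    - {"linear": [0.04,-0.155,0.12],"yaw": 0.0}
    - {"linear": [0.06,-0.155,0.175],"yaw": 0.0}

```text
t: 24.12
tool_pos: [0.4612, -0.0846, 0.2206]
orientation: [-1.572, -0.152, 0.125]
force: [1.1, 0.4, -2.0]
opening: 0.0252
```

```bash
python3 - <<'E'
from go import *
t=M['a']-RX*.0015
inc([t[0],t[1],.212],phi=np.pi/2+TH)
E
```

```text
t 24.12 tcp [ 0.4612 -0.0846  0.2206] phi 1.747 tilt -0.9998463135502534 open 0.0252 F [ 1.111   0.4138 -2.0427] q6 -2.04
  -> [0.5195 0.278  0.212 ] inc [0.1208 0.0081 0.3468]
  yaw 0.0
```

>>> carry_out:
  increments:
    - {"linear": [0.015,0.0,0.055],"yaw": 0.0}
    - {"linear": [0.03,0.0,0.11],"yaw": 0.0}
    - {"linear": [0.05,0.0,0.165],"yaw": 0.0}
    - {"linear": [0.07,0.0,0.22],"yaw": 0.0}
    - {"linear": [0.09,0.0,0.275],"yaw": 0.0}

```text
t: 24.75
tool_pos: [0.5014, 0.2038, 0.2198]
orientation: [-1.572, -0.151, 0.126]
force: [0.8, 0.3, -1.4]
opening: 0.0252
```

```bash
python3 - <<'E'
from go import *
t=M['a']-RX*.0015
inc([t[0],t[1],.212],phi=np.pi/2+TH)
E
```

```text
t 24.75 tcp [0.5014 0.2038 0.2198] phi 1.747 tilt -0.9998506147233438 open 0.0252 F [ 0.8008  0.3208 -1.3739] q6 -1.45
  -> [0.5195 0.278  0.212 ] inc [0.0307 0.0078 0.0699]
  yaw 0.0001
```

>>> carry_out:
  increments:
    - {"linear": [0.02,0.003,0.045],"yaw": 0.0}
    - {"linear": [0.031,0.008,0.07],"yaw": 0.0}
    - {"linear": [0.031,0.008,0.07],"yaw": 0.0}
    - {"linear": [0.031,0.008,0.07],"yaw": 0.0}

```text
t: 25.25
tool_pos: [0.5194, 0.2774, 0.2114]
orientation: [-1.573, -0.15, 0.126]
force: [0.6, -0.0, -2.6]
opening: 0.0254
```

```bash
python3 - <<'E'
from go import *
t=M['a']-RX*.0015
p,im=snap('wrist','w17.png')
inc([t[0],t[1],.1215],phi=np.pi/2+TH)
cv2.imwrite('pics/w17z.png',crop(im,100,130,300,280,4))
E
```

```text
t 25.3 tcp [0.5196 0.2772 0.2117] phi 1.746 tilt -0.9998571668966886 open 0.0255 F [ 0.83   -0.5806 -1.6907] q6 -1.34
  -> [0.5195 0.278  0.1215] inc [-0.0013  0.0901  0.0015]
  yaw -0.0006
```

View pics/w17z.png

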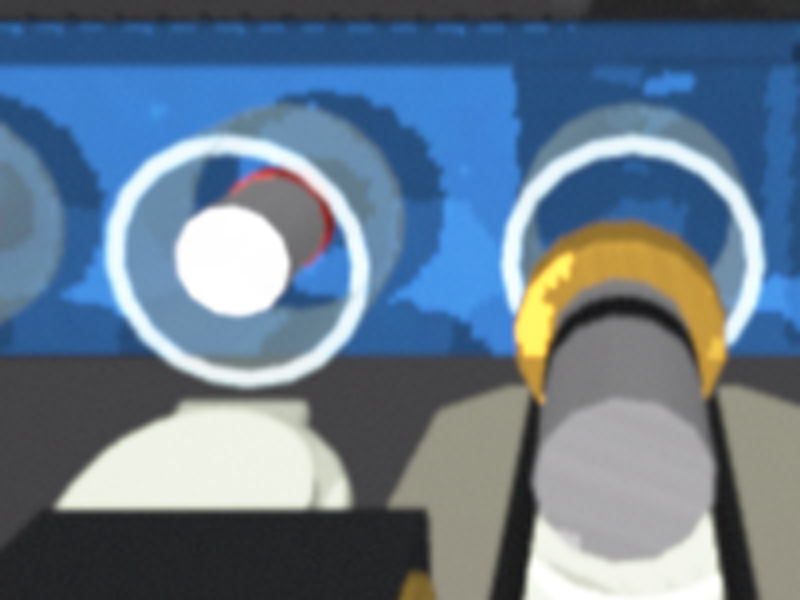

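>>> carry_out:
  increments:
    - {"linear": [-0.001,0.03,0.003],"yaw": 0.0}
    - {"linear": [-0.001,0.055,0.003],"yaw": 0.0}
    - {"linear": [-0.001,0.075,0.003],"yaw": 0.0}
    - {"linear": [-0.001,0.09,0.003],"yaw": 0.0}
    - {"linear": [-0.001,0.09,0.003],"yaw": 0.0}

```text
t: 25.92
tool_pos: [0.5189, 0.2788, 0.1204]
orientation: [-1.573, -0.148, 0.127]
force: [0.7, -0.3, -2.2]
opening: 0.0251
```

>>> carry_out:
  increments:
    - {"linear": [0,0,0],"yaw": 0.0}
    - {"linear": [0,0,0],"yaw": 0.0}
    - {"linear": [0,0,0],"yaw": 0.0}
    - {"linear": [0,-0.02,0],"yaw": 0.0}
    - {"linear": [0,-0.07,0],"yaw": 0.0}
  gripper: 0.6

```text
t: 26.55
tool_pos: [0.5162, 0.2785, 0.1896]
orientation: [-1.575, -0.145, 0.131]
force: [-0.3, 1.0, 0.5]
opening: 0.0554
```

```bash
python3 - <<'E'
from go import *
snap('side','s18.png'); snap('scene','c18.png')
snap('wrist','w18.png');
a=cv2.imread('pics/s18.png'); b=cv2.imread('pics/c18.png')
cv2.imwrite('pics/z18.png',np.hstack([crop(a,200,110,300,230,4),crop(b,245,100,345,220,4)]))
inc()
E
```

```text
t 26.7 tcp [0.5205 0.2805 0.1963] phi 1.746 tilt -0.9997477316471792 open 0.0556 F [ 0.1393  1.2334 -0.052 ] q6 -1.33
```

View pics/z18.png

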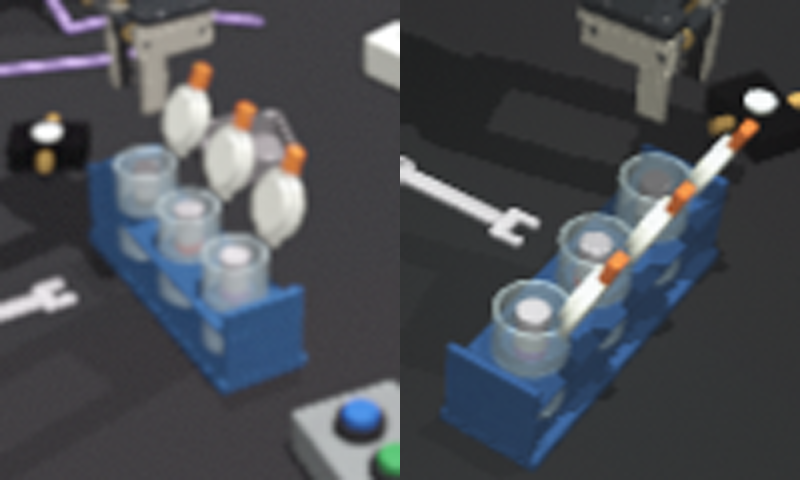

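View pics/w18.png

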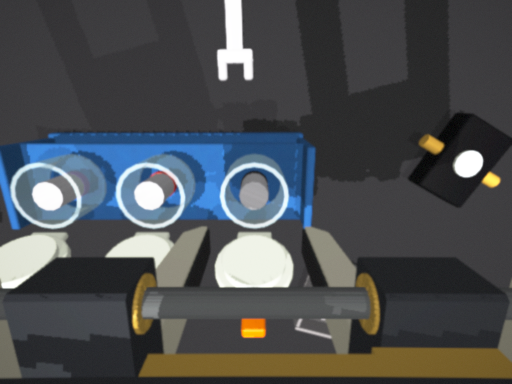

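```bash
python3 - <<'E'
from go import *
P=[robot.camera_params(n) for n in("scene","side")]
for k,a,b in(('c',(278,177.5),(259,173.75)),('b',(294,160.75),(247.5,162)),('a',(309,145.5),(236.25,151.25))): print(k,tri(P,[a,b]),M[k])
inc([.598,-.0895,.16],phi=np.pi/2+TH)
E
```

```text
c [0.5539 0.0986 0.1072] [0.5525 0.101  0.11  ]
b [0.5384 0.1864 0.1069] [0.5367 0.1896 0.11  ]
a [0.5213 0.2784 0.1038] [0.521  0.2782 0.11  ]
t 26.7 tcp [0.5205 0.2805 0.1963] phi 1.746 tilt -0.9997477316471792 open 0.0556 F [ 0.1393  1.2334 -0.052 ] q6 -1.33
  -> [ 0.598  -0.0895  0.16  ] inc [ 0.0111  0.0388 -0.3776]
  yaw -0.001
```

>>> carry_out:
  increments:
    - {"linear": [-0.02,-0.05,0.0],"yaw": 0.0}
    - {"linear": [-0.03,-0.075,-0.045],"yaw": 0.0}
    - {"linear": [-0.03,-0.075,-0.1],"yaw": 0.0}
    - {"linear": [-0.03,-0.075,-0.16],"yaw": 0.0}
    - {"linear": [-0.03,-0.075,-0.215],"yaw": 0.0}
  gripper: 0.0

```text
t: 27.32
tool_pos: [0.5266, 0.0619, 0.2724]
orientation: [-1.57, -0.156, 0.12]
force: [1.6, -0.3, 0.2]
opening: 0.0102
```

```bash
python3 - <<'E'
from go import *
inc([.598,-.0888,.13])
E
```

```text
t 27.32 tcp [0.5266 0.0619 0.2724] phi 1.746 tilt -0.9997357707833922 open 0.0102 F [ 1.5963 -0.28    0.2061] q6 -1.72
  -> [ 0.598  -0.0888  0.13  ] inc [ 0.0408  0.1443 -0.16  ]
```

>>> carry_out:
  increments:
    - {"linear": [0.005,0.0,-0.055],"yaw": 0.0}
    - {"linear": [0.02,0.03,-0.105],"yaw": 0.0}
    - {"linear": [0.041,0.07,-0.16],"yaw": 0.0}
    - {"linear": [0.041,0.125,-0.16],"yaw": 0.0}
    - {"linear": [0.041,0.144,-0.16],"yaw": 0.0}

```text
t: 27.95
tool_pos: [0.5953, -0.0889, 0.1257]
orientation: [-1.568, -0.149, 0.125]
force: [-0.5, -0.5, 1.3]
opening: 0.0005
```

>>> carry_out:
  increments:
    - {"linear": [0,0,0],"yaw": 0.0}

```text
t: 28.08
tool_pos: [0.5943, -0.088, 0.1251]
orientation: [-1.567, -0.147, 0.127]
force: [-0.4, 0.1, 0.4]
opening: 0.0003
```

```bash
python3 - <<'E'
from go import *
p,_=snap('wrist','w20.png');snap('side','s20.png')
inc([.598,-.0888,.075],phi=np.pi/2+TH)
print(proj(p,[.598,-.0888,.063]))
E
```

```text
t 28.18 tcp [ 0.5958 -0.0882  0.1275] phi 1.746 tilt -0.9998584603612015 open 0.0009 F [ 0.8201 -0.4114 -0.3582] q6 -1.98
  -> [ 0.598  -0.0888  0.075 ] inc [ 0.0012  0.0525 -0.0008]
  yaw -0.0011
[[254.1486 215.3592]]
```

View pics/w20.png

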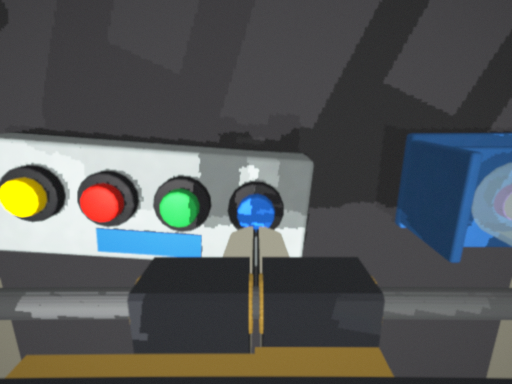

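View pics/s20.png

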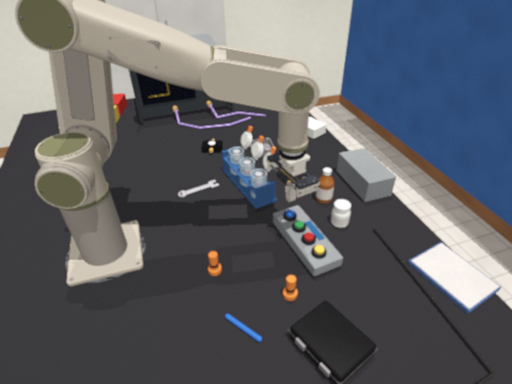

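```bash
python3 - <<'E'
from go import *
P=[robot.camera_params(n) for n in("scene","side")]
print('solv',tri(P,[(319,238),(326.5,171)]),'swab',tri(P,[(279,276),(342,205)]))
E
```

```text
solv [0.7784 0.0129 0.122 ] swab [ 0.7695 -0.1215  0.0765]
```

>>> carry_out:
  increments:
    - {"linear": [0.001,0.04,0.0],"yaw": 0.0}
    - {"linear": [0.001,0.055,0.0],"yaw": 0.0}
    - {"linear": [0.001,0.06,0.0],"yaw": 0.0}
    - {"linear": [0.001,0.063,0.0],"yaw": 0.0}
    - {"linear": [0.001,0.063,0.0],"yaw": 0.0}

```text
t: 28.8
tool_pos: [0.5983, -0.0876, 0.0689]
orientation: [-1.568, -0.151, 0.124]
force: [-14.8, 4.8, 22.7]
opening: 0.0004
```

```bash
python3 - <<'E'
from go import *
inc()
E
```

```text
t 28.8 tcp [ 0.5983 -0.0876  0.0689] phi 1.746 tilt -0.9998495630073336 open 0.0004 F [-14.7758   4.839   22.708 ] q6 -1.98
```

```bash
python3 - <<'E'
from go import *
p,w=snap('wrist','w21.png');_,a=snap('side','s21.png');_,b=snap('scene','c21.png')
inc()
cv2.imwrite('pics/z21.png',np.hstack([crop(a,265,160,345,260,5),crop(b,180,200,260,300,5)]))
cv2.imwrite('pics/w21z.png',crop(w,180,130,330,260,4))
E
```

```text
t 28.95 tcp [ 0.5983 -0.0876  0.0689] phi 1.746 tilt -0.9998471643582825 open 0.0003 F [-14.4393   5.4418  23.0421] q6 -1.98
```

View pics/z21.png

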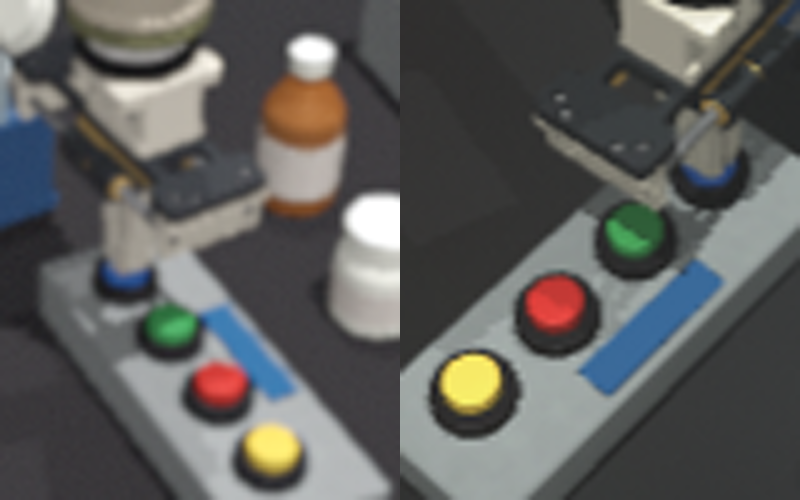

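View pics/w21z.png

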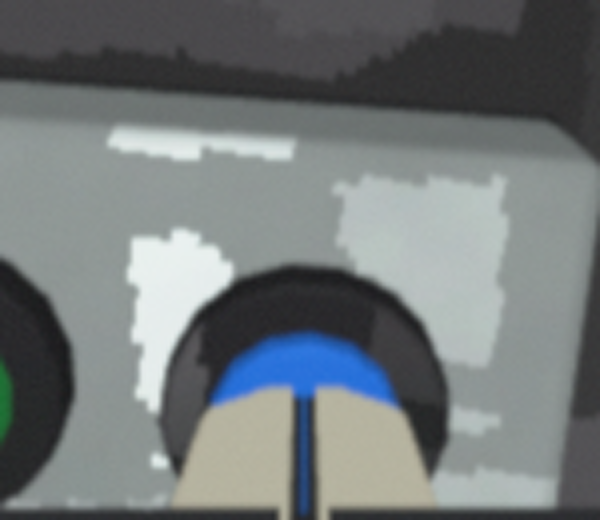

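>>> carry_out:
  increments:
    - {"linear": [-0.001,-0.01,0.0],"yaw": 0.0}
    - {"linear": [-0.001,-0.015,0.0],"yaw": 0.0}
    - {"linear": [-0.001,-0.015,0.0],"yaw": 0.0}

```text
t: 29.32
tool_pos: [0.5977, -0.0879, 0.085]
orientation: [-1.569, -0.153, 0.123]
force: [0.2, 0.3, 0.4]
opening: 0.0002
```

```bash
python3 - <<'E'
from go import *
inc([.597,-.088,.074])
p,w=snap('wrist','w22.png');_,a=snap('side','s22.png');_,b=snap('scene','c22.png')
cv2.imwrite('pics/z22.png',np.hstack([crop(a,265,160,345,260,5),crop(b,180,200,260,300,5)]))
cv2.imwrite('pics/w22z.png',crop(w,180,130,330,260,4))
E
```

```text
t 29.32 tcp [ 0.5977 -0.0879  0.085 ] phi 1.746 tilt -0.9998144682667234 open 0.0002 F [0.169  0.3109 0.4373] q6 -1.98
  -> [ 0.597 -0.088  0.074] inc [-0.0009  0.011   0.0001]
```

View pics/z22.png

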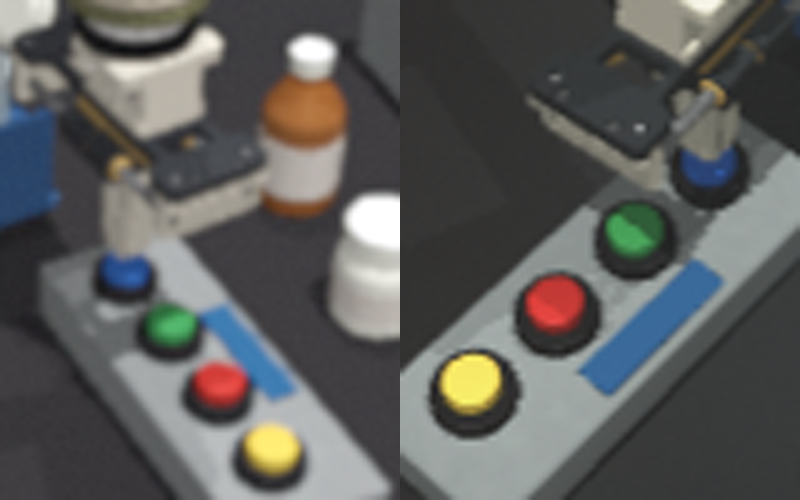

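View pics/w22z.png

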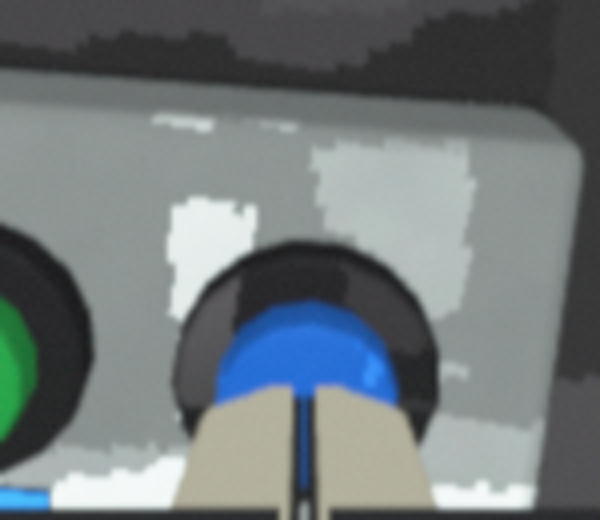

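```bash
python3 - <<'E'
from go import *
inc([.6158,-.267,.12],phi=np.pi/2+TH)
E
```

```text
t 29.48 tcp [ 0.5967 -0.0877  0.0834] phi 1.746 tilt -0.9998622402319508 open 0.0004 F [-1.0627  0.0021 -0.3434] q6 -1.98
  -> [ 0.6158 -0.267   0.12  ] inc [-0.0119 -0.0363 -0.18  ]
  yaw -0.0006
```

>>> carry_out:
  increments:
    - {"linear": [0,-0.045,0.0],"yaw": 0.0}
    - {"linear": [-0.004,-0.055,-0.05],"yaw": 0.0}
    - {"linear": [-0.008,-0.05,-0.11],"yaw": 0.0}
    - {"linear": [-0.012,-0.04,-0.165],"yaw": 0.0}
    - {"linear": [-0.012,-0.036,-0.18],"yaw": 0.0}

```text
t: 30.1
tool_pos: [0.6145, -0.2702, 0.118]
orientation: [-1.568, -0.147, 0.124]
force: [0.2, 0.4, -1.4]
opening: 0.0006
```

>>> carry_out:
  increments:
    - {"linear": [0,0,0],"yaw": 0.0}

```text
t: 30.22
tool_pos: [0.6139, -0.2705, 0.1167]
orientation: [-1.566, -0.144, 0.124]
force: [-0.4, 0.3, -0.3]
opening: 0.0003
```

```bash
python3 - <<'E'
from go import *
p,_=snap('wrist','w23.png')
inc([.6158,-.267,.066],phi=np.pi/2+TH)
print(proj(p,[.6158,-.267,.063]))
E
```

```text
t 30.27 tcp [ 0.6139 -0.2698  0.1168] phi 1.742 tilt -0.999915219010927 open 0.0003 F [-0.819  -0.5877 -0.392 ] q6 -2.24
  -> [ 0.6158 -0.267   0.066 ] inc [0.0017 0.0508 0.0025]
  yaw -0.0047
[[259.938  217.8238]]
```

View pics/w23.png

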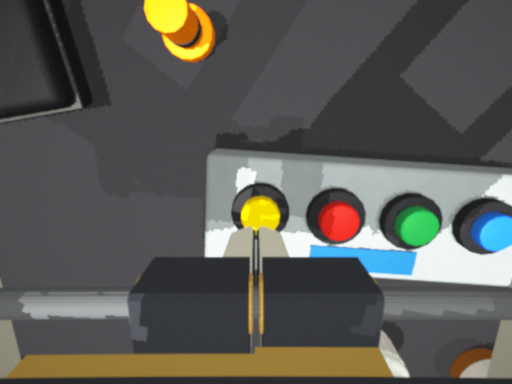

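>>> carry_out:
  increments:
    - {"linear": [0.001,0.03,0.0025],"yaw": -0.004}
    - {"linear": [0.001,0.043,0.0025],"yaw": -0.004}
    - {"linear": [0.001,0.048,0.0025],"yaw": -0.004}
    - {"linear": [0.001,0.052,0.0025],"yaw": -0.004}
    - {"linear": [0.001,0.052,0.0025],"yaw": -0.004}

```text
t: 30.9
tool_pos: [0.6156, -0.2657, 0.069]
orientation: [-1.566, -0.149, 0.128]
force: [-11.1, 8.4, 21.7]
opening: 0.0006
```

```bash
python3 - <<'E'
from go import *
p,w=snap('wrist','w24.png');_,b=snap('scene','c24.png'); inc()
cv2.imwrite('pics/z24.png',np.hstack([crop(w,180,130,330,260,3),crop(b,170,220,270,306.66.__int__(),4.5)[:390,:350]]))
E
```

```text
t 31.0 tcp [ 0.6157 -0.2658  0.069 ] phi 1.747 tilt -0.9999049213883955 open 0.0005 F [-11.9586   7.9834  22.1593] q6 -2.24Traceback (most recent call last):
  File "<stdin>", line 3, in <module>
    return _nx.concatenate(arrs, 1, dtype=dtype, casting=casting)
           ~~~~~~~~~~~~~~~^^^^^^^^^^^^^^^^^^^^^^^^^^^^^^^^^^^^^^^
ValueError: all the input array dimensions except for the concatenation axis must match exactly, but along dimension 0, the array at index 0 has size 390 and the array at index 1 has size 387
```

View pics/w24.png

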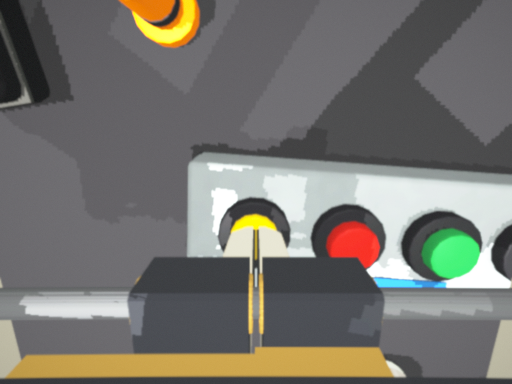

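>>> carry_out:
  increments:
    - {"linear": [0,-0.05,0.0],"yaw": 0.0}
    - {"linear": [0,-0.11,0.02],"yaw": 0.0}
    - {"linear": [0.01,-0.17,0.06],"yaw": 0.0}
    - {"linear": [0.02,-0.2,0.11],"yaw": 0.0}
    - {"linear": [0.035,-0.2,0.165],"yaw": 0.0}
  gripper: 0.43
  newtons: 12

```text
t: 31.62
tool_pos: [0.62, -0.0969, 0.2752]
orientation: [-1.569, -0.155, 0.121]
force: [0.6, 0.3, -0.9]
opening: 0.0392
```

```bash
python3 - <<'E'
from go import *
inc([.6147,.1129,.27],phi=np.pi/2+TH)
E
```

```text
t 31.62 tcp [ 0.62   -0.0969  0.2752] phi 1.746 tilt -0.9997622927767533 open 0.0392 F [ 0.5875  0.2833 -0.8784] q6 -1.99
  -> [0.6147 0.1129 0.27  ] inc [0.0313 0.005  0.2076]
  yaw -0.0005
```

>>> carry_out:
  increments:
    - {"linear": [0.005,0,0.05],"yaw": 0.0}
    - {"linear": [0.015,0,0.1],"yaw": 0.0}
    - {"linear": [0.025,0,0.155],"yaw": 0.0}
    - {"linear": [0.031,0.005,0.207],"yaw": 0.0}
    - {"linear": [0.031,0.005,0.207],"yaw": 0.0}

```text
t: 32.25
tool_pos: [0.6136, 0.1166, 0.2704]
orientation: [-1.567, -0.159, 0.125]
force: [-0.5, -0.4, -0.1]
opening: 0.04
```

>>> carry_out:
  increments:
    - {"linear": [0,0,0],"yaw": 0.0}

```text
t: 32.38
tool_pos: [0.6135, 0.1167, 0.271]
orientation: [-1.568, -0.161, 0.125]
force: [0.0, 0.8, -0.0]
opening: 0.0403
```

```bash
python3 - <<'E'
from go import *
p,w=snap('wrist','w25.png');_,a=snap('side','s25.png');_,b=snap('scene','c25.png')
inc([.6147,.1129,.1888],phi=np.pi/2+TH)
cv2.imwrite('pics/z25.png',np.hstack([crop(a,200,110,300,230,4),crop(b,245,100,345,220,4)]))
E
```

```text
t 32.52 tcp [0.6138 0.1157 0.271 ] phi 1.751 tilt -0.9997431323917568 open 0.0397 F [-0.158  -0.7775  0.0724] q6 -1.65
  -> [0.6147 0.1129 0.1888] inc [-0.0015  0.0821 -0.0026]
  yaw 0.004
```

View pics/w25.png

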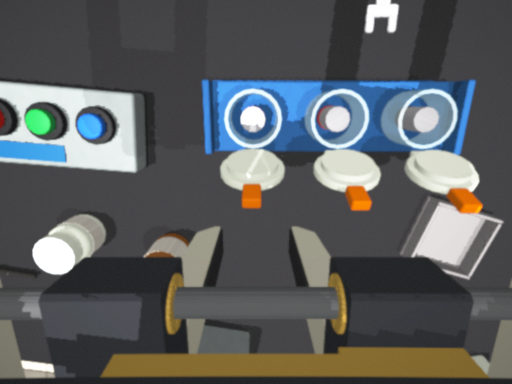

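View pics/z25.png

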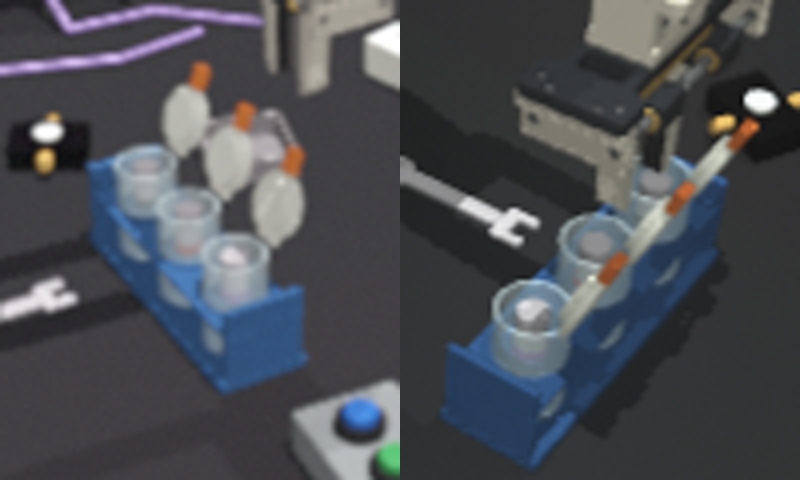

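>>> carry_out:
  increments:
    - {"linear": [-0.001,0.04,-0.0026],"yaw": 0.0}
    - {"linear": [-0.001,0.07,-0.0026],"yaw": 0.0}
    - {"linear": [-0.001,0.082,-0.0026],"yaw": 0.0}
    - {"linear": [-0.001,0.082,-0.0026],"yaw": 0.0}

```text
t: 33.02
tool_pos: [0.6149, 0.1122, 0.1886]
orientation: [-1.568, -0.157, 0.124]
force: [0.8, -0.6, 0.3]
opening: 0.0401
```

>>> carry_out:
  increments:
    - {"linear": [0,0,0],"yaw": 0.0}
    - {"linear": [0,0,0],"yaw": 0.0}
    - {"linear": [0,0,0],"yaw": 0.0}
    - {"linear": [0,0,0],"yaw": 0.0}
  gripper: 0.0

```text
t: 33.52
tool_pos: [0.6155, 0.1128, 0.1897]
orientation: [-1.567, -0.159, 0.122]
force: [0.7, 2.4, 3.9]
opening: 0.0155
```

```bash
python3 - <<'E'
from go import *
inc(*[lip('c',t) for t in(1.95,1.75,1.5,1.25,1.0,.75)])
E
```

```text
t 33.52 tcp [0.6155 0.1128 0.1897] phi 1.75 tilt -0.9997280898691199 open 0.0155 F [0.6699 2.3744 3.8568] q6 -1.65
  -> [0.6137 0.1119 0.1876] inc [-0.002   0.002  -0.0006]
  -> [0.5993 0.1093 0.1918] inc [-0.0165 -0.0025 -0.0005]
  -> [0.5807 0.106  0.1928] inc [-0.0354 -0.004  -0.0005]
  -> [0.5624 0.1028 0.1891] inc [-0.0541 -0.0007 -0.0004]
  -> [0.5455 0.0998 0.181 ] inc [-0.0714  0.0071 -0.0003]
  -> [0.5312 0.0972 0.1688] inc [-0.0862  0.0189 -0.0002]
```

>>> carry_out:
  increments:
    - {"linear": [-0.0155,-0.0035,0],"yaw": 0.0}
    - {"linear": [-0.0345,-0.0045,0],"yaw": 0.0}
    - {"linear": [-0.0535,-0.0015,0],"yaw": 0.0}
    - {"linear": [-0.071,0.0065,0],"yaw": 0.0}
    - {"linear": [-0.0862,0.0185,0],"yaw": 0.0}

```text
t: 34.15
tool_pos: [0.5312, 0.0977, 0.17]
orientation: [-1.567, -0.161, 0.121]
force: [1.8, 2.1, 1.0]
opening: 0.0163
```

```bash
python3 - <<'E'
from go import *
inc(*[lip('c',t) for t in(.75,.5,.25,.1,0)])
E
```

```text
t 34.15 tcp [0.5312 0.0977 0.17  ] phi 1.75 tilt -0.9996780791679923 open 0.0163 F [1.7769 2.1149 1.0313] q6 -1.66
  -> [0.5312 0.0972 0.1688] inc [-0.0001  0.0012 -0.0005]
  -> [0.5203 0.0953 0.1534] inc [-0.0116  0.0162 -0.0004]
  -> [0.5135 0.0941 0.1358] inc [-0.019   0.0337 -0.0004]
  -> [0.5115 0.0937 0.1246] inc [-0.0212  0.0449 -0.0003]
  -> [0.5111 0.0936 0.117 ] inc [-0.0218  0.0524 -0.0003]
```

>>> carry_out:
  increments:
    - {"linear": [-0.0116,0.016,0],"yaw": 0.0}
    - {"linear": [-0.019,0.0337,0],"yaw": 0.0}
    - {"linear": [-0.0212,0.0449,0],"yaw": 0.0}
    - {"linear": [-0.0218,0.0524,0],"yaw": 0.0}
    - {"linear": [-0.0218,0.0535,0],"yaw": 0.0}

```text
t: 34.78
tool_pos: [0.5107, 0.094, 0.1154]
orientation: [-1.566, -0.16, 0.123]
force: [-7.0, 2.0, 4.5]
opening: 0.0159
```

>>> carry_out:
  increments:
    - {"linear": [0,0,0],"yaw": 0.0}
    - {"linear": [0,0,0],"yaw": 0.0}
    - {"linear": [0,0,0],"yaw": 0.0}
  gripper: 0.43

```text
t: 35.15
tool_pos: [0.511, 0.0939, 0.1156]
orientation: [-1.567, -0.16, 0.122]
force: [0.7, 0.6, 0.4]
opening: 0.0382
```

```bash
python3 - <<'E'
from go import *
inc([.6000,.2030,.27])
E
```

```text
t 35.15 tcp [0.511  0.0939 0.1156] phi 1.75 tilt -0.9997099293138174 open 0.0382 F [0.7242 0.5656 0.4077] q6 -1.67
  -> [0.6   0.203 0.27 ] inc [ 0.1107 -0.1521  0.091 ]
```

>>> carry_out:
  increments:
    - {"linear": [0,-0.055,0],"yaw": 0.0}
    - {"linear": [0,-0.115,0],"yaw": 0.0}
    - {"linear": [0.03,-0.15,0.02],"yaw": 0.0}
    - {"linear": [0.065,-0.152,0.055],"yaw": 0.0}
    - {"linear": [0.105,-0.152,0.088],"yaw": 0.0}

```text
t: 35.78
tool_pos: [0.5964, 0.2001, 0.2716]
orientation: [-1.566, -0.162, 0.119]
force: [-1.1, -0.7, -0.2]
opening: 0.0401
```

>>> carry_out:
  increments:
    - {"linear": [0.0,0,0],"yaw": 0.0}
    - {"linear": [0,0,0],"yaw": 0.0}

```text
t: 36.02
tool_pos: [0.5963, 0.1999, 0.2713]
orientation: [-1.567, -0.162, 0.12]
force: [-0.5, 0.4, -0.1]
opening: 0.0401
```

```bash
python3 - <<'E'
from go import *
p,w=snap('wrist','w26.png')
inc([.5992,.2010,.1886],phi=np.pi/2+TH)
E
```

```text
t 36.08 tcp [0.5962 0.1994 0.2718] phi 1.749 tilt -0.9996268265260337 open 0.04 F [-0.1466 -0.101  -0.3851] q6 -1.51
  -> [0.5992 0.201  0.1886] inc [0.001  0.0833 0.0013]
  yaw 0.0026
```

View pics/w26.png

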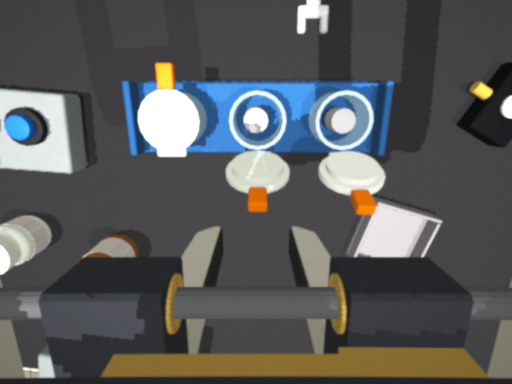

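Cap c is closed; lip b at (258,198). Repeating for b.

>>> carry_out:
  increments:
    - {"linear": [0.001,0.04,0.0013],"yaw": 0.0}
    - {"linear": [0.001,0.07,0.0013],"yaw": 0.0}
    - {"linear": [0.001,0.083,0.0013],"yaw": 0.0}
    - {"linear": [0.001,0.083,0.0013],"yaw": 0.0}

```text
t: 36.58
tool_pos: [0.5987, 0.2003, 0.1888]
orientation: [-1.567, -0.161, 0.119]
force: [0.1, 0.3, -0.0]
opening: 0.04
```

>>> carry_out:
  increments:
    - {"linear": [0,0,0],"yaw": 0.0}
    - {"linear": [0,0,0],"yaw": 0.0}
    - {"linear": [0,0,0],"yaw": 0.0}
    - {"linear": [0,0,0],"yaw": 0.0}
  gripper: 0.0

```text
t: 37.08
tool_pos: [0.5993, 0.2012, 0.19]
orientation: [-1.566, -0.163, 0.117]
force: [0.5, 4.0, 4.1]
opening: 0.0162
```

```bash
python3 - <<'E'
from go import *
inc(*[lip('b',t) for t in(1.95,1.75,1.5,1.25,1.0,.75)])
E
```

```text
t 37.08 tcp [0.5993 0.2012 0.19  ] phi 1.749 tilt -0.9995881401432947 open 0.0162 F [0.5271 3.9653 4.1123] q6 -1.5
  -> [0.5979 0.2005 0.1876] inc [-0.0015  0.0024 -0.0004]
  -> [0.5836 0.1979 0.1918] inc [-0.016  -0.0022 -0.0004]
  -> [0.5649 0.1946 0.1928] inc [-0.0349 -0.0038 -0.0004]
  -> [0.5466 0.1914 0.1891] inc [-0.0535 -0.0006 -0.0003]
  -> [0.5298 0.1884 0.181 ] inc [-0.0709  0.0071 -0.0003]
  -> [0.5155 0.1858 0.1688] inc [-0.0858  0.0188 -0.0002]
```

>>> carry_out:
  increments:
    - {"linear": [-0.015,-0.0035,0],"yaw": 0.0}
    - {"linear": [-0.034,-0.0045,0],"yaw": 0.0}
    - {"linear": [-0.053,-0.0015,0],"yaw": 0.0}
    - {"linear": [-0.0705,0.0065,0],"yaw": 0.0}
    - {"linear": [-0.0858,0.0185,0],"yaw": 0.0}

```text
t: 37.7
tool_pos: [0.5155, 0.1863, 0.17]
orientation: [-1.565, -0.164, 0.116]
force: [0.1, 2.7, 1.8]
opening: 0.0158
```

```bash
python3 - <<'E'
from go import *
inc(*[lip('b',t) for t in(.75,.5,.25,.1,0)])
E
```

```text
t 37.7 tcp [0.5155 0.1863 0.17  ] phi 1.749 tilt -0.9995251061631951 open 0.0158 F [0.0577 2.7494 1.8313] q6 -1.49
  -> [0.5155 0.1858 0.1688] inc [-0.0001  0.0012 -0.0005]
  -> [0.5046 0.1839 0.1534] inc [-0.0117  0.0162 -0.0004]
  -> [0.4977 0.1827 0.1358] inc [-0.0192  0.0337 -0.0004]
  -> [0.4958 0.1823 0.1246] inc [-0.0215  0.0448 -0.0004]
  -> [0.4954 0.1823 0.117 ] inc [-0.0221  0.0524 -0.0004]
```

>>> carry_out:
  increments:
    - {"linear": [-0.0117,0.016,0],"yaw": 0.0}
    - {"linear": [-0.0192,0.0337,0],"yaw": 0.0}
    - {"linear": [-0.0215,0.0448,0],"yaw": 0.0}
    - {"linear": [-0.0221,0.0524,0],"yaw": 0.0}
    - {"linear": [-0.0221,0.0535,0],"yaw": 0.0}

```text
t: 38.33
tool_pos: [0.4947, 0.1826, 0.1149]
orientation: [-1.565, -0.163, 0.118]
force: [-5.7, 1.1, 0.7]
opening: 0.0158
```

>>> carry_out:
  increments:
    - {"linear": [0,0,0],"yaw": 0.0}
    - {"linear": [0,0,0],"yaw": 0.0}
    - {"linear": [0,0,0],"yaw": 0.0}
  gripper: 0.43

```text
t: 38.7
tool_pos: [0.4953, 0.1824, 0.1154]
orientation: [-1.565, -0.163, 0.117]
force: [0.5, 0.4, -0.4]
opening: 0.0385
```

>>> carry_out:
  increments:
    - {"linear": [0,-0.055,0],"yaw": 0.0}
    - {"linear": [0,-0.115,0],"yaw": 0.0}
    - {"linear": [0.03,-0.15,0.02],"yaw": 0.0}
    - {"linear": [0.065,-0.152,0.055],"yaw": 0.0}
    - {"linear": [0.105,-0.152,0.089],"yaw": 0.0}

```text
t: 39.33
tool_pos: [0.5798, 0.2893, 0.2722]
orientation: [-1.565, -0.165, 0.114]
force: [0.2, -0.4, 0.3]
opening: 0.0403
```

>>> carry_out:
  increments:
    - {"linear": [0.0,0,0],"yaw": 0.0}
    - {"linear": [0,0,0],"yaw": 0.0}

```text
t: 39.58
tool_pos: [0.5798, 0.2891, 0.2722]
orientation: [-1.565, -0.166, 0.114]
force: [0.5, 0.3, 0.2]
opening: 0.04
```

```bash
python3 - <<'E'
from go import *
p,w=snap('wrist','w27.png')
inc([.5832,.2898,.1886],phi=np.pi/2+TH)
E
```

```text
t 39.62 tcp [0.5797 0.2887 0.2728] phi 1.748 tilt -0.9994358888056293 open 0.0404 F [-0.684  -0.4472  0.1858] q6 -1.36
  -> [0.5832 0.2898 0.1886] inc [0.0008 0.0843 0.0006]
  yaw 0.0015
```

View pics/w27.png

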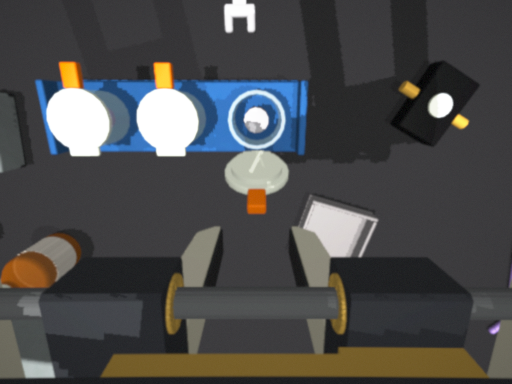

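Caps c and b are shut; lip a at (257,201). Repeating for a.

>>> carry_out:
  increments:
    - {"linear": [0.001,0.04,0.0006],"yaw": 0.0}
    - {"linear": [0.001,0.07,0.0006],"yaw": 0.0}
    - {"linear": [0.001,0.084,0.0006],"yaw": 0.0}
    - {"linear": [0.001,0.084,0.0006],"yaw": 0.0}

```text
t: 40.12
tool_pos: [0.5828, 0.2891, 0.1889]
orientation: [-1.565, -0.165, 0.113]
force: [0.1, -0.2, 0.1]
opening: 0.0397
```

>>> carry_out:
  increments:
    - {"linear": [0,0,0],"yaw": 0.0}
    - {"linear": [0,0,0],"yaw": 0.0}
    - {"linear": [0,0,0],"yaw": 0.0}
    - {"linear": [0,0,0],"yaw": 0.0}
  gripper: 0.0

```text
t: 40.62
tool_pos: [0.5834, 0.2899, 0.1901]
orientation: [-1.564, -0.167, 0.112]
force: [1.0, 3.4, 4.7]
opening: 0.0159
```

```bash
python3 - <<'E'
from go import *
inc(*[lip('a',t) for t in(1.95,1.75,1.5,1.25,1.0,.75)])
E
```

```text
t 40.62 tcp [0.5834 0.2899 0.1901] phi 1.748 tilt -0.999389716375077 open 0.0159 F [0.9823 3.4159 4.6983] q6 -1.36
  -> [0.5822 0.2891 0.1876] inc [-0.0014  0.0024 -0.0006]
  -> [0.5678 0.2865 0.1918] inc [-0.0159 -0.0023 -0.0005]
  -> [0.5492 0.2832 0.1928] inc [-0.0348 -0.004  -0.0005]
  -> [0.5309 0.28   0.1891] inc [-0.0535 -0.0009 -0.0005]
  -> [0.514 0.277 0.181] inc [-0.0708  0.0066 -0.0005]
  -> [0.4997 0.2744 0.1688] inc [-0.0858  0.0183 -0.0004]
```

>>> carry_out:
  increments:
    - {"linear": [-0.015,-0.0037,0],"yaw": 0.0}
    - {"linear": [-0.034,-0.0048,0],"yaw": 0.0}
    - {"linear": [-0.053,-0.0018,0],"yaw": 0.0}
    - {"linear": [-0.0705,0.0061,0],"yaw": 0.0}
    - {"linear": [-0.0858,0.018,0],"yaw": 0.0}

```text
t: 41.25
tool_pos: [0.4998, 0.2751, 0.1703]
orientation: [-1.563, -0.169, 0.11]
force: [-0.6, 2.6, 1.0]
opening: 0.0159
```

```bash
python3 - <<'E'
from go import *
inc(*[lip('a',t) for t in(.75,.5,.25,.1,0)])
E
```

```text
t 41.25 tcp [0.4998 0.2751 0.1703] phi 1.748 tilt -0.9993036502163878 open 0.0159 F [-0.6145  2.5906  0.9726] q6 -1.33
  -> [0.4997 0.2744 0.1688] inc [-0.0003  0.0015 -0.0006]
  -> [0.4888 0.2725 0.1534] inc [-0.0119  0.0165 -0.0006]
  -> [0.482  0.2713 0.1358] inc [-0.0195  0.0338 -0.0006]
  -> [0.48   0.2709 0.1246] inc [-0.0219  0.045  -0.0006]
  -> [0.4796 0.2709 0.117 ] inc [-0.0226  0.0525 -0.0006]
```

>>> carry_out:
  increments:
    - {"linear": [-0.0119,0.016,0],"yaw": 0.0}
    - {"linear": [-0.0195,0.0338,0],"yaw": 0.0}
    - {"linear": [-0.0219,0.045,0],"yaw": 0.0}
    - {"linear": [-0.0226,0.0525,0],"yaw": 0.0}
    - {"linear": [-0.0226,0.0538,0],"yaw": 0.0}

```text
t: 41.88
tool_pos: [0.4788, 0.2713, 0.1147]
orientation: [-1.564, -0.167, 0.112]
force: [-6.3, 0.7, 1.2]
opening: 0.0161
```

>>> carry_out:
  increments:
    - {"linear": [0,0,0],"yaw": 0.0}
    - {"linear": [0,0,0],"yaw": 0.0}
    - {"linear": [0,0,0],"yaw": 0.0}
    - {"linear": [0,-0.04,0],"yaw": 0.0}
    - {"linear": [0,-0.06,0],"yaw": 0.0}
  gripper: 0.43

```text
t: 42.5
tool_pos: [0.4779, 0.2713, 0.1772]
orientation: [-1.563, -0.169, 0.109]
force: [0.0, 0.9, 0.2]
opening: 0.04
```

>>> carry_out:
  increments:
    - {"linear": [0.02,0,0],"yaw": 0.0}
    - {"linear": [0.02,0,0],"yaw": 0.0}
    - {"linear": [0.02,0,0],"yaw": 0.0}
    - {"linear": [0.02,0,0],"yaw": 0.0}
  gripper: 0.0

```text
t: 43.0
tool_pos: [0.4967, 0.2747, 0.1772]
orientation: [-1.563, -0.168, 0.111]
force: [-0.1, -0.2, -0.3]
opening: 0.0045
```

```bash
python3 - <<'E'
from go import *
t=M['a']-RX*.017
p,w=snap('wrist','w28.png');_,a=snap('side','s28.png');_,b=snap('scene','c28.png')
inc([t[0],t[1],.128],[t[0],t[1],.123],phi=np.pi/2+TH)
cv2.imwrite('pics/z28.png',np.hstack([crop(a,200,110,300,230,4),crop(b,245,100,345,220,4)]))
E
```

```text
t 43.15 tcp [0.4971 0.2748 0.1776] phi 1.748 tilt -0.9992959236748313 open 0.0005 F [ 0.7796 -0.5955  0.6166] q6 -1.33
  -> [0.5042 0.2752 0.128 ] inc [ 0.0053  0.0498 -0.0008]
  -> [0.5042 0.2752 0.123 ] inc [ 0.0051  0.0548 -0.0008]
  yaw 0.0015
```

View pics/z28.png

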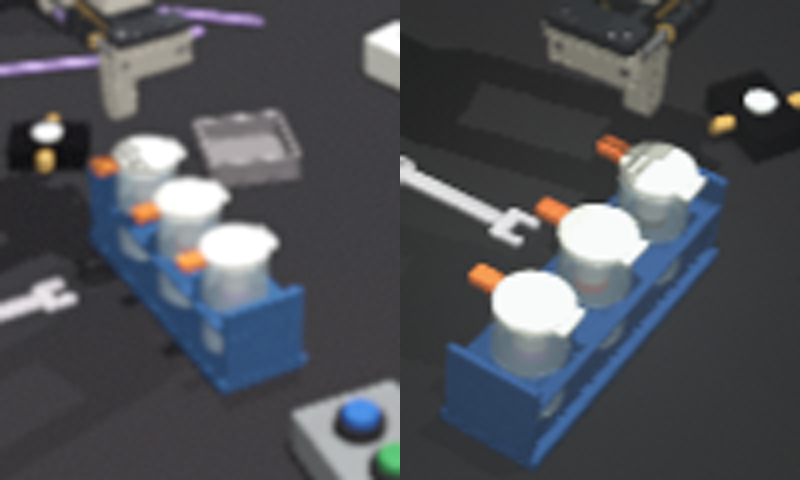

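View pics/w28.png

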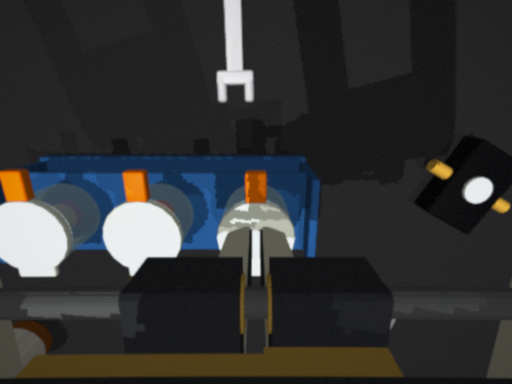

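All look shut. Press each firmly to be sure.

>>> carry_out:
  increments:
    - {"linear": [0.003,0.03,0.0],"yaw": 0.0}
    - {"linear": [0.003,0.046,0.0],"yaw": 0.0}
    - {"linear": [0.003,0.05,0.0],"yaw": 0.0}
    - {"linear": [0.003,0.055,0.0],"yaw": 0.0}
    - {"linear": [0.003,0.055,0.0],"yaw": 0.0}

```text
t: 43.78
tool_pos: [0.5009, 0.2754, 0.1268]
orientation: [-1.564, -0.167, 0.112]
force: [-22.2, -9.8, 34.2]
opening: 0.0004
```

```bash
python3 - <<'E'
from go import *
t=M['b']-RX*.017
inc([t[0],t[1],.15],[t[0],t[1],.123],phi=np.pi/2+TH)
E
```

```text
t 43.77 tcp [0.5009 0.2754 0.1268] phi 1.749 tilt -0.9993767130273358 open 0.0004 F [-22.1584  -9.8337  34.2338] q6 -1.33
  -> [0.52   0.1866 0.15  ] inc [ 0.0039 -0.0231 -0.0908]
  -> [0.52   0.1866 0.123 ] inc [ 0.003   0.0039 -0.0908]
  yaw 0.0019
```

>>> carry_out:
  increments:
    - {"linear": [0.0,-0.03,0.0],"yaw": 0.0}
    - {"linear": [0.002,-0.035,-0.045],"yaw": 0.0}
    - {"linear": [0.004,-0.03,-0.09],"yaw": 0.0}
    - {"linear": [0.004,-0.02,-0.091],"yaw": 0.0}
    - {"linear": [0.004,-0.02,-0.091],"yaw": 0.0}

```text
t: 44.4
tool_pos: [0.5194, 0.1865, 0.146]
orientation: [-1.564, -0.165, 0.113]
force: [-0.1, -0.1, 0.6]
opening: 0.0005
```

```bash
python3 - <<'E'
from go import *
t=M['b']-RX*.017
inc([t[0],t[1],.127],[t[0],t[1],.124],phi=np.pi/2+TH)
E
```

```text
t 44.4 tcp [0.5194 0.1865 0.146 ] phi 1.748 tilt -0.9994440286291235 open 0.0005 F [-0.1424 -0.1262  0.646 ] q6 -1.49
  -> [0.52   0.1866 0.127 ] inc [-0.0001  0.019   0.    ]
  -> [0.52   0.1866 0.124 ] inc [-0.0002  0.022   0.    ]
  yaw 0.001
```

>>> carry_out:
  increments:
    - {"linear": [0,0.014,0.0],"yaw": 0.0}
    - {"linear": [0,0.019,0.0],"yaw": 0.0}
    - {"linear": [0,0.022,0.0],"yaw": 0.0}
    - {"linear": [0,0.022,0.0],"yaw": 0.0}

```text
t: 44.9
tool_pos: [0.5194, 0.1876, 0.1268]
orientation: [-1.563, -0.165, 0.115]
force: [-17.5, -3.9, 29.6]
opening: 0.0007
```

>>> carry_out:
  increments:
    - {"linear": [0.0,-0.025,0.0],"yaw": 0.0}
    - {"linear": [0.0,-0.03,-0.045],"yaw": 0.0}
    - {"linear": [0.0,-0.025,-0.09],"yaw": 0.0}
    - {"linear": [0.0,-0.02,-0.09],"yaw": 0.0}
    - {"linear": [0.0,-0.02,-0.09],"yaw": 0.0}

```text
t: 45.52
tool_pos: [0.534, 0.0996, 0.1457]
orientation: [-1.563, -0.164, 0.116]
force: [-0.3, 0.5, -1.0]
opening: 0.0002
```

```bash
python3 - <<'E'
from go import *
t=M['c']-RX*.017
inc([t[0],t[1],.127],[t[0],t[1],.124],phi=np.pi/2+TH)
E
```

```text
t 45.52 tcp [0.534  0.0996 0.1457] phi 1.749 tilt -0.999535929315856 open 0.0002 F [-0.3189  0.5294 -0.9772] q6 -1.66
  -> [0.5358 0.098  0.127 ] inc [ 0.0009  0.0188 -0.0019]
  -> [0.5358 0.098  0.124 ] inc [ 0.0008  0.0218 -0.0019]
  yaw 0.0025
```

>>> carry_out:
  increments:
    - {"linear": [0.001,0.014,-0.001],"yaw": 0.0}
    - {"linear": [0.001,0.019,-0.001],"yaw": 0.0}
    - {"linear": [0.001,0.0215,-0.001],"yaw": 0.0}
    - {"linear": [0.001,0.0215,-0.001],"yaw": 0.0}

```text
t: 46.02
tool_pos: [0.5353, 0.1, 0.1269]
orientation: [-1.563, -0.164, 0.118]
force: [-17.0, -1.5, 28.0]
opening: 0.0004
```

>>> carry_out:
  increments:
    - {"linear": [0.0,-0.03,0.0],"yaw": 0.0}
    - {"linear": [0.0,-0.06,0.0],"yaw": 0.0}
    - {"linear": [0.0,-0.06,-0.06],"yaw": 0.0}
    - {"linear": [0.01,-0.06,-0.12],"yaw": 0.0}
    - {"linear": [0.02,-0.05,-0.18],"yaw": 0.0}

```text
t: 46.65
tool_pos: [0.5868, -0.0745, 0.1777]
orientation: [-1.563, -0.167, 0.118]
force: [0.5, 0.5, -0.5]
opening: 0.0007
```

```bash
python3 - <<'E'
from go import *
_,a=snap('side','s29.png');_,b=snap('scene','c29.png')
cv2.imwrite('pics/z29.png',np.hstack([crop(a,200,110,300,230,4),crop(b,245,100,345,220,4)]))
inc([.6035,-.147,.12],phi=np.pi/2+TH)
E
```

```text
t 46.75 tcp [ 0.5859 -0.0783  0.175 ] phi 1.747 tilt -0.9996279406889955 open 0.0004 F [-0.5556  0.6193 -0.9208] q6 -1.98
  -> [ 0.6035 -0.147   0.12  ] inc [ 0.0038  0.0551 -0.0707]
  yaw 0.0003
```

View pics/z29.png

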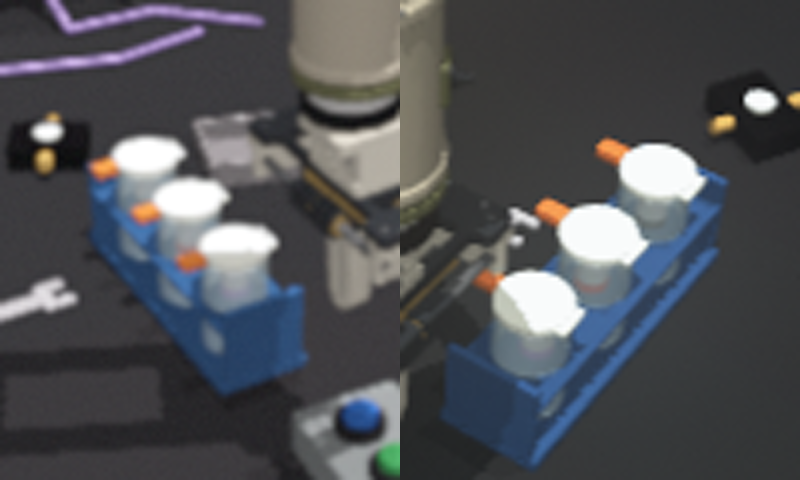

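>>> carry_out:
  increments:
    - {"linear": [0.002,0.02,-0.04],"yaw": 0.0}
    - {"linear": [0.004,0.04,-0.07],"yaw": 0.0}
    - {"linear": [0.004,0.052,-0.0707],"yaw": 0.0}
    - {"linear": [0.004,0.055,-0.0707],"yaw": 0.0}
    - {"linear": [0.004,0.055,-0.0707],"yaw": 0.0}

```text
t: 47.38
tool_pos: [0.6038, -0.1454, 0.1203]
orientation: [-1.563, -0.161, 0.118]
force: [0.1, -0.6, -0.8]
opening: 0.0004
```

>>> carry_out:
  increments:
    - {"linear": [0,0,0],"yaw": 0.0}

```text
t: 47.5
tool_pos: [0.6044, -0.1446, 0.1214]
orientation: [-1.564, -0.163, 0.118]
force: [-0.4, 0.9, -0.1]
opening: 0.0006
```

```bash
python3 - <<'E'
from go import *
p,_=snap('wrist','w30.png')
inc([.6033,-.1465,.065],phi=np.pi/2+TH)
print(proj(p,[.6033,-.1468,.063]))
E
```

```text
t 47.55 tcp [ 0.6044 -0.1446  0.1214] phi 1.75 tilt -0.9995856975890647 open 0.0006 F [ 0.0586 -0.1525 -0.0951] q6 -2.08
  -> [ 0.6033 -0.1465  0.065 ] inc [-0.0031  0.0564 -0.0017]
  yaw 0.003
[[253.2404 209.8182]]
```

View pics/w30.png

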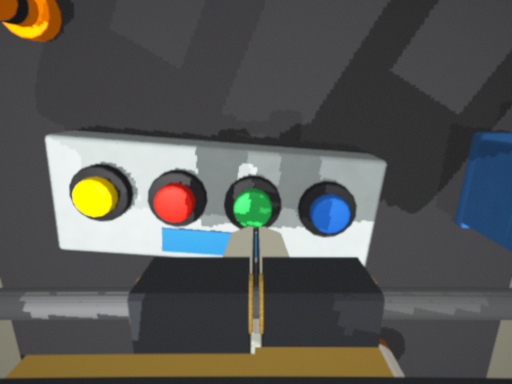

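>>> carry_out:
  increments:
    - {"linear": [-0.003,0.035,-0.0017],"yaw": 0.0}
    - {"linear": [-0.003,0.047,-0.0017],"yaw": 0.0}
    - {"linear": [-0.003,0.053,-0.0017],"yaw": 0.0}
    - {"linear": [-0.003,0.057,-0.0017],"yaw": 0.0}
    - {"linear": [-0.003,0.057,-0.0017],"yaw": 0.0}

```text
t: 48.18
tool_pos: [0.6027, -0.1461, 0.0688]
orientation: [-1.563, -0.162, 0.12]
force: [-22.6, 7.0, 33.1]
opening: 0.0004
```

```bash
python3 - <<'E'
from go import *
p,_=snap('wrist','w31.png'); inc()
E
```

```text
t 48.23 tcp [ 0.6028 -0.146   0.0688] phi 1.75 tilt -0.9996343428982117 open 0.0006 F [-23.0992   6.2351  31.9162] q6 -2.08
```

View pics/w31.png

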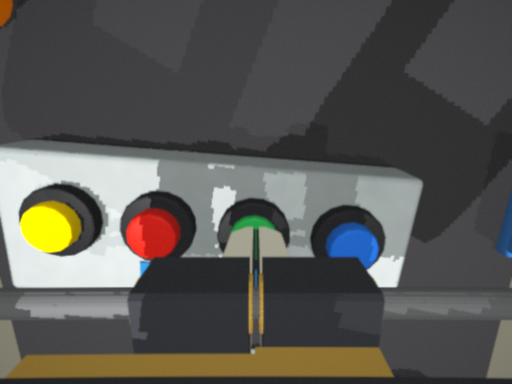

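Green is at its stop (same height as the others). Lift clear and check.

>>> carry_out:
  increments:
    - {"linear": [0.0,-0.05,0.0],"yaw": 0.0}
    - {"linear": [-0.02,-0.11,0.0],"yaw": 0.0}
    - {"linear": [-0.06,-0.16,-0.02],"yaw": 0.0}
    - {"linear": [-0.1,-0.2,-0.04],"yaw": 0.0}
    - {"linear": [-0.14,-0.2,-0.06],"yaw": 0.0}

```text
t: 48.85
tool_pos: [0.4715, -0.233, 0.271]
orientation: [-1.569, -0.169, 0.114]
force: [0.2, -0.6, -0.5]
opening: 0.0006
```

>>> carry_out:
  increments:
    - {"linear": [0,0,0],"yaw": 0.0}
    - {"linear": [0,0,0],"yaw": 0.0}

```text
t: 49.1
tool_pos: [0.4721, -0.2331, 0.2725]
orientation: [-1.57, -0.17, 0.112]
force: [-0.4, 0.7, 0.5]
opening: 0.0006
```

```bash
python3 - <<'E'
from go import *
snap('side','s32.png');snap('scene','c32.png'); inc()
a=cv2.imread('pics/s32.png');b=cv2.imread('pics/c32.png')
cv2.imwrite('pics/z32.png',np.vstack([np.hstack([crop(a,200,110,300,185,4),crop(b,245,100,345,175,4)]),np.hstack([crop(a,260,190,360,265,4),crop(b,170,215,270,290,4)])]))
E
```

```text
t 49.2 tcp [ 0.4721 -0.2324  0.2711] phi 1.752 tilt -0.9993922523987998 open 0.0007 F [ 0.6328  0.2804 -0.2558] q6 -2.32
```

View pics/z32.png

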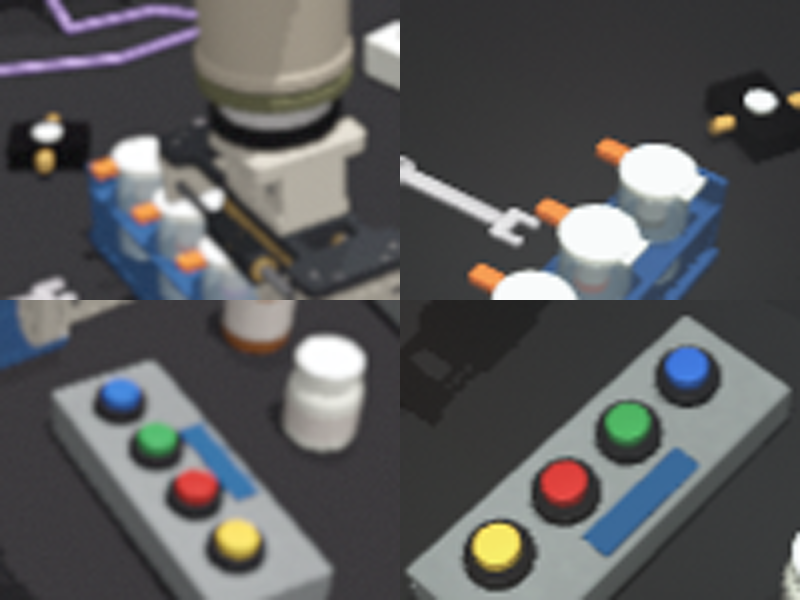

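View pics/c32.png

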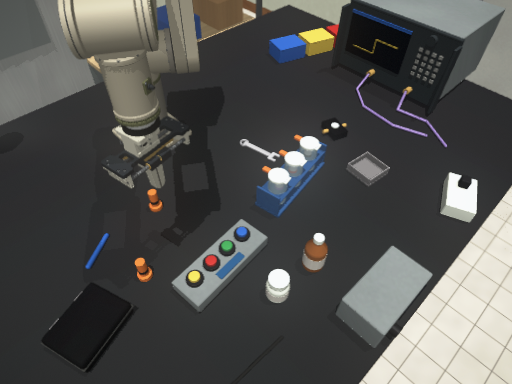

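All caps are shut, all keys are up, the bystanders are in place and the arm is clear, so I'm handing in.

```bash
python3 - <<'E'
from plant import robot
print(robot.close_job())
E
```

```text
the job is handed in; nothing more can be done
None
```

I handed the job in at about 49 s of the 210 s; no verdict was reported.

**What I did**
- I opened all three caps to about 1.9 rad.
- I stood violet in tube c, red in tube b and black in tube a, foot down. All three standards were present, and I left both orange look-alikes alone.
- With the caps open I pressed blue, then yellow. I then swung the three caps shut, pressed each one down, and pressed green last.

**What the checks showed**
- **Standards:** their tops triangulated at 104–107 mm, against about 108 mm expected when seated. That was measured before the caps were shut.
- **Caps:** each stopped the fingertips at about 119 mm, the fully shut height.
- **Keys:** each pressed key stopped hard at the same height, with 22–33 N on the tool. In the last picture all four keys were up.
- **Bench:** the bystanders looked unmoved in that picture, and the arm was clear of everything.

**What disagreed**
- The wrist camera and the two fixed cameras differed by 2–3 mm in x. I aimed between the two readings.
- The keys stopped the fingertips at about 61 mm, not the 57 mm I expected. For blue, pictures taken pressed and released showed it fully down. For yellow and green I relied on the stop height and force.
- The tool had tilted by about 2° by the end, which caused no trouble.

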